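Roll the sample canister up the loading gutter and bolt it in

TASK

Load the reading head: with the fingertips push the blue-lidded steel canister gently up the sloped gutter, over the crest, until it drops into the dip and rests against the head's stop and no longer rolls back. Then push the orange knob to shoot the bolt fully home across the gutter behind it, and move clear. Only push: do not lift the canister, flick it or let it run away down the slope, and leave the other things on the worktop where they are.

Things in the scene. Friction and masses are not known exactly. Their poses are not given: they have to be found in the camera images.
- gutter: Fixed aluminium gutter, 64 mm wide inside, on a grey base 350 x 100 mm. Origin on the worktop; x points uphill along its centre line, y across it towards the orange knob, z up; numbers below are in this frame. Its floor climbs at 8 degrees to the crest, then dips at 9 degrees to the stop. Side walls (4 mm) stand only 10 mm above the floor, so fingertips pass above them.
- crest (a point): Floor of the gutter at its crest, on the centre line (x = 18 mm, z = 45 mm). The bolt's dark guide (y = 36 to 62 mm) and receiver (y = -48 to -36 mm) stand beside the channel here, x = 4 to 28 mm, tops at z = 86 mm.
- low_stop (a point): Middle of the top uphill edge of the low black stop at the gutter's bottom end (x = -186 mm, z = 27 mm; 5 mm thick, only 10 mm over the floor). Fingertips pass above it to push the canister at the height of its centre.
- stop_face (a point): Point on the upright stop plate (front of the white reading head) where the canister comes to rest: x = 90 mm, z = 71 mm; plate top at z = 97 mm, head behind it to x = 142 mm. In the dip against it the canister's centre is at x = 58 mm, z = 71 mm, 40 mm past the crest.
- canister: Closed steel canister with a blue lid, plain cylinder 64 mm in diameter, 60 mm long, about 0.25 kg, lying across the gutter so that it rolls along it. Origin at its centre, y along its axis. Starts at the bottom, centre at x = -165, z = 52 mm in the gutter's frame; on the climb its centre is 32 mm above the floor. Let go below the crest it rolls back; past it, it rolls into the dip.
- bolt (a joint): Sliding bolt: 0 = drawn right back, 0.090 m = fully home across the gutter. Starts between 0 and 0.012. It stays where it is left; about 2 N moves it. It slides along the gutter's -y direction.
- bolt_knob (a point): Centre of the outer face of the bolt's orange knob (30 mm in diameter, 14 mm thick, on a 12 mm steel rod); the face looks along the gutter's +y. In the gutter's frame it is at x = 16 mm, z = 74 mm, y = 170 mm minus the bolt's joint value. Push on this face towards the gutter's -y.
- spare_canister: Bystander: a like canister with a green lid, 64 mm in diameter, 60 mm high, standing upright loose behind the gutter. Origin under its centre.
- seed_cup: Bystander: loose clear cup of dark seeds with a red lid, 62 mm across, 73 mm high. Origin under its centre.
- petri_stack: Bystander: loose white stack of petri dishes, 90 mm across, 32 mm high. Origin under its centre.
- apple: Bystander: loose apple, 71 mm across, 73 mm high. Origin under its centre.

How it is judged:
On the way, in this order (a step that is already met when the one before it is completed fails the run):
1. the canister rests in the dip against the stop while the bolt is still drawn back (x of canister in the frame of gutter between 0.05 and 0.066 m and z of canister in the frame of gutter between 0.063 and 0.079 m and linear speed of canister below 0.02 m/s and angle between the y axis of canister and the y axis of gutter, either way round below 0.15 rad and value of joint bolt below 0.03 m), for 0.2 s.
2. the bolt is shot home behind it (x of canister in the frame of gutter between 0.05 and 0.066 m and z of canister in the frame of gutter between 0.063 and 0.079 m and linear speed of canister below 0.02 m/s and angle between the y axis of canister and the y axis of gutter, either way round below 0.15 rad and value of joint bolt above 0.08 m), for 0.2 s.
At the end, for the whole second after the job is handed in: The canister lies at rest in the dip, across the gutter and within about 8 mm of its place against the stop, and the bolt is home to within 10 mm of its 90 mm travel (all of step 2); the robot touches nothing.
It fails at once if the canister is lifted out of the gutter (more than 15 to 28 mm over its path) (z of canister in the frame of gutter above 0.092 m or (x of canister in the frame of gutter below -0.06 m and z of canister in the frame of gutter above 0.08 m)).
It fails at once if the canister is flicked or runs away (faster than 0.45 m/s) (linear speed of canister above 0.45 m/s).
It fails at once if the canister is pressed harder than 40 N (contact force between the fingers and canister above 40 N).
It fails at once if a bystander (spare canister, seed cup, petri stack, apple) is moved more than 20 mm (distance of any of spare_canister, seed_cup, petri_stack, apple from where it was at the start of the episode above 0.02 m).
It also fails if it takes over 50 s, if anything falls off the work surface, if the arm or the gripper's body presses on something with over 40 N, if the wrist force passes 120 N, or if a joint passes its speed limit or range.

ROBOT

A 6-joint arm with a two-finger parallel gripper is mounted at the origin on a cart in front of the work surface, level with it; the furniture and walls round the work are solid. World frame = base frame: x ahead of the robot, y to its left, z up, the work surface at z = 0. Lengths are in m, angles in rad, forces in N, time in s.
With the tool pointing down it reaches from about 0.275 to 0.75 m from the base axis. Payload 10.2 kg.
Tool frame: the origin (TCP) lies at the very end of the fingers, on their centre line; the grasp point (between the pads) lies 19 mm behind it; x points along the fingers, z is the direction in which the jaws open and shut, and the axes are right-handed (so a half turn about x gives the same grasp; the last joint's range is limited). The gripper opens to 85 mm and grips with 20 to 120 N. Pads are 22 mm wide; open, the fingers measure 114 mm over their backs; the gripper's body (76 mm by 85 mm) begins 54 mm behind the grasp point. The pads swing forward as they close: fully open they stand 13 mm farther back than shut.
Start: joints at [1.036, 0.313, 1.498, -0, 1.331, -0.223], TCP at [0.161, 0.5, 0.199] pointing down, gripper open.
Joint ranges: [-2.94, 2.94], [-0.97, 2.17], [0.19, 2.56], [-1.23, 4.37], [0.02, 3.11], [-2.88, 2.88]. Speed limits (rad/s): [2.39, 2.39, 3.01, 3.14, 3.14, 3.14].

INTERFACE

Orientations are given as a unit quaternion [x, y, z, w].
In Python, from rig import telemetry, camera, calibration, ctrl, recognise, regions_of, spot_point gives the robot as it stands. The module is installed in compiled form; this text tells all that it offers.
- The arm moves only by the tool move_arm, never from a script. Its argument "steps" is a list of rows, each a list of 6 numbers: the shift along the tool's x, y, z in mm, then the turn, a rotation vector about the tool's x, y, z in rad. A call has 1 to 10 rows; each row is the pose to reach, as a shift and turn from the pose measured when the call began, along the tool's axes at that moment; what a row does not reach only later rows make up. A row lasts 1/12 s, in which the tool goes at most 41.7 mm and 7.16 degrees, less where a joint would pass 70% of its speed; a pose out of reach is approached as far as the arm can. A call with a gripper value outside its range is refused whole. "gripper" is the finger opening in mm, from 0 to 85.4, set as the call begins (left out, the last holds). The fingers move at their own pace and stop on an object; "newtons" is the grip in N (left out, the last holds). Time passes only in rows, so rows that repeat a pose let the fingers close. It gives the time, the measured TCP pose, the force and the opening at its end, in the units of the state.
- telemetry.sense(): the state, without advancing time (a new reading comes with each control period).
- camera(name): name is "scene" or "top"; returns (picture, depth): 480x640x3 uint8, red, green, blue; 480x640 float32, m along the optical axis (not along the pixel's ray), 0 where there is no reading.
- calibration(name): a dict with "fx", "fy", "cx", "cy" (pixels), "distortion" ([k1, k2, p1, p2, k3] as OpenCV has them; the pictures are not rectified), "camera_from_world" (4x4, takes a point from world to camera coordinates). Camera axes: x right, y down, z forward; pixel columns grow to the right and rows downward; lengths in m; the calibration is good to about 2 mm. A picture is of the moment at which its call begins. calibration takes no time and is no camera call.
- ctrl.hand_in(): hands the job in, once; it reports no verdict.
Trained networks look in the newest picture that a camera, given by its name, has taken for a name from the list of things; names that differ only in an ending like _2 or _b are one class to them, and where a whole thing is asked for, a point or a joint stands for the part that bears it (a point fixed in the world has none). Each returns a list of dicts, best first, with "conf" (0 to 1); they miss things now and then, are a little off and sometimes report something else, mostly with a low value. They report only what shows in the picture. A call takes as long as a camera call.
- recognise(camera, name): "bbox" ([centre column, centre row, width, height] in pixels, round what is visible of it).
- regions_of(camera, name): "mask" (480x640 bool, what is visible of it) and "bbox" ([centre column, centre row, width, height] in pixels, round what is visible of it).
- spot_point(camera, name): "position" ([column, row] in pixels: a listed point, or the origin of a listed thing).
The state is a dict: "time_s": time; "joints": joint angles; "joint_velocities": joint speeds; "joint_torque": joint torques, N m; "tool_pos": TCP position; "orientation": TCP orientation; "ft_force": force on the tool from outside, world axes, zero at the start; "ft_torque": the same for the moment, N m; "width": opening from 0.0 (shut) to 1.0 (fully open).
Only numpy, scipy, OpenCV 4.12 (cv2) and the standard library are available. Lean on these libraries where they do the work, as an engineer would, in place of code of your own. Each camera call takes 0.05 s, during which the arm holds its last target.

## Working session

There is one attempt and no reset: what is moved stays moved. The work goes in short steps, Python scripts to look and compute and a tool call to move; the robot and the scene stay as the last step left them, time stands still between calls to the robot, and variables do not carry over. Pictures are saved under pics/ and viewed, and the job is handed in when it is done.

Besides the shell and the picture viewer there is one more tool, called after ">>>" in YAML: its name, and indented under it one key for each argument. move_arm: Moves the arm, as the interface text tells. Its arguments: {"type":"object","properties":{"steps":{"type":"array"},"gripper":{"type":"number"},"newtons":{"type":"number"}},"required":["steps"]}

```bash
mkdir -p pics; cat > h.py <<'E'
import numpy as np, cv2
from rig import telemetry, camera, calibration, ctrl, recognise, regions_of, spot_point
def pix2world(name,u,v,d):
    c=calibration(name);K=np.array([[c['fx'],0,c['cx']],[0,c['fy'],c['cy']],[0,0,1]])
    p=cv2.undistortPoints(np.array([[[u,v]]],float),K,np.array(c['distortion'],float))[0,0]
    X=np.array([p[0]*d,p[1]*d,d,1]);return (np.linalg.inv(np.array(c['camera_from_world']))@X)[:3]
def proj(name,P):
    c=calibration(name);K=np.array([[c['fx'],0,c['cx']],[0,c['fy'],c['cy']],[0,0,1]])
    T=np.array(c['camera_from_world']);r=cv2.Rodrigues(T[:3,:3])[0]
    return cv2.projectPoints(np.array(P,float).reshape(-1,1,3),r,T[:3,3],K,np.array(c['distortion'],float))[0].reshape(-1,2)
def cloud(name,mask,dep):
    v,u=np.nonzero(mask&(dep>0));c=calibration(name);K=np.array([[c['fx'],0,c['cx']],[0,c['fy'],c['cy']],[0,0,1]])
    p=cv2.undistortPoints(np.stack([u,v],1).astype(float).reshape(-1,1,2),K,np.array(c['distortion'],float))[:,0]
    d=dep[v,u];X=np.stack([p[:,0]*d,p[:,1]*d,d,np.ones_like(d)],1)
    return (X@np.linalg.inv(np.array(c['camera_from_world'])).T)[:,:3]
E
python3 - <<'E'
from h import *
s=telemetry.sense();print(s)
for n in ['scene','top']:
    p,d=camera(n);cv2.imwrite(f'pics/{n}0.png',p[:,:,::-1]);np.save(f'{n}d.npy',d)
    print(n,np.linalg.inv(np.array(calibration(n)['camera_from_world'])).round(3).tolist())
    for t in ['crest','low_stop','stop_face','canister','bolt_knob','spare_canister','seed_cup','petri_stack','apple','gutter']:
        r=spot_point(n,t)
        for q in r[:2]:
            u,v=q['position'];dd=d[int(round(v))%480,int(round(u))%640]
            print(t,round(q['conf'],2),np.round([u,v],1),pix2world(n,u,v,dd).round(4))
print(telemetry.sense()['time_s'])
E
```

```text
{'time_s': 0.0, 'joints': array([ 1.03564609e+00,  3.13492711e-01,  1.49845119e+00,  2.04805926e-05,
        1.33100033e+00, -2.23424640e-01]), 'joint_velocities': array([-0.0001268 ,  0.00167288, -0.00059223,  0.0010686 ,  0.00201974,
        0.00071845]), 'joint_torque': array([-1.00570614e-03, -4.12273264e+01, -2.59740150e+01, -2.78732768e-04,
        4.23362508e-03, -2.76393291e-05]), 'tool_pos': array([0.16087821, 0.49942496, 0.19810794]), 'orientation': array([-0.41650356,  0.57199788,  0.41613894,  0.57111435]), 'ft_force': array([ 0.27787565,  0.21119243, -0.03008524]), 'ft_torque': array([-0.00097874, -0.02708167,  0.01005684]), 'width': 0.9971278094409214}
scene [[-0.761, -0.349, 0.547, -0.319], [-0.648, 0.388, -0.655, 1.287], [0.016, -0.853, -0.522, 0.928], [0.0, 0.0, 0.0, 1.0]]
crest 0.86 [322.1 254.9] [0.5965 0.1729 0.0381]
crest 0.35 [346.9 227. ] [0.6223 0.0317 0.057 ]
low_stop 0.88 [348.6 226.4] [0.6154 0.033  0.0621]
low_stop 0.73 [309.6 261.2] [0.5554 0.2724 0.0819]
canister 0.6 [347.2 226.7] [0.622  0.0308 0.0578]
canister 0.55 [319.4 255.8] [0.5986 0.1817 0.0384]

[... 298 characters left out ...]
2142 0.0414]
top [[-0.0, -0.992, 0.125, 0.472], [-1.0, 0.001, 0.005, 0.154], [-0.005, -0.125, -0.992, 1.121], [0.0, 0.0, 0.0, 1.0]]
crest 0.59 [309.6 248.6] [0.5978 0.1873 0.0463]
low_stop 0.16 [277. 255.] [0.5785 0.2548 0.095 ]
stop_face 0.89 [277.4 256.5] [0.5749 0.2535 0.0989]
canister 0.8 [389.6 229.9] [0.6346 0.0133 0.079 ]
bolt_knob 0.66 [329.8 315.9] [0.4507 0.1431 0.0903]
bolt_knob 0.28 [168.3 281.4] [0.5248 0.4944 0.0575]
spare_canister 0.79 [364.2 180.7] [0.7507 0.0648 0.0521]
seed_cup 0.94 [482.9 299.9] [ 0.4846 -0.1831  0.0721]
petri_stack 0.92 [197.9 231.5] [0.6391 0.4412 0.029 ]
apple 0.62 [167.3 281.9] [0.5238 0.4968 0.0566]
gutter 0.85 [319.8 249.2] [0.5976 0.1647 0.0368]
1.1
```

View pics/top0.png

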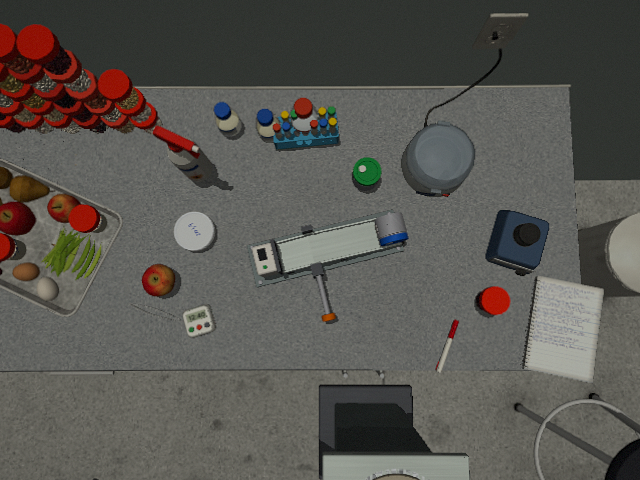

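View pics/scene0.png

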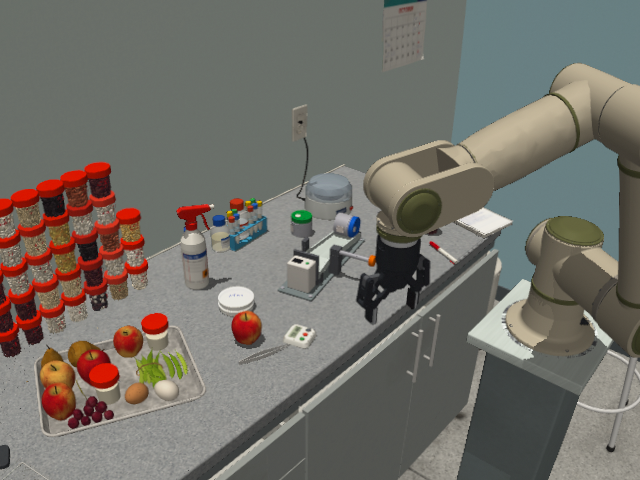

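```bash
python3 - <<'E'
from h import *
p,d=camera('top')
m=np.zeros((480,640),bool);m[195:335,235:425]=1
C=cloud('top',m,d);v,u=np.nonzero(m&(d>0));col=p[v,u]
np.savez('c.npz',C=C,col=col,v=v,u=u)
print('table z',np.median(C[C[:,2]<.015][:,2]))
for n in ['canister','bolt_knob','gutter','stop_face','spare_canister']:
    for q in regions_of('top',n)[:1]:
        mm=q['mask'];X=cloud('top',mm,d);print(n,q['conf'],q['bbox'],X.min(0).round(3),X.max(0).round(3),X.mean(0).round(4),np.median(X,0).round(4))
        if n=='gutter':
            vv,uu=np.nonzero(mm);print(cv2.minAreaRect(X[:,:2].astype(np.float32)*1000),cv2.minAreaRect(X[X[:,2]>.01][:,:2].astype(np.float32)*1000))
        np.save('m_'+n,mm)
im=cv2.resize(p[195:335,235:425],None,fx=4,fy=4,interpolation=cv2.INTER_CUBIC);cv2.imwrite('pics/crop.png',im[:,:,::-1])
E
```

```text
table z -8.433185846090652e-06
canister 0.7 [389.1, 228.8, 33.5, 36.4] [ 0.605 -0.026  0.026] [0.675 0.043 0.086] [0.6384 0.0105 0.075 ] [0.6384 0.0108 0.0782]
bolt_knob 0.55 [327.3, 296.4, 21.8, 45.2] [ 0.44   0.132 -0.003] [0.537 0.174 0.092] [0.4835 0.1545 0.0795] [0.4818 0.1553 0.0793]
gutter 0.81 [327.1, 264.4, 155.7, 109.0] [ 0.442 -0.026 -0.002] [0.691 0.331 0.101] [0.5911 0.1671 0.0391] [0.5936 0.1659 0.0362]
((553.0848388671875, 139.55160522460938), (210.83909606933594, 348.142822265625), 14.79836654663086) ((550.6577758789062, 138.65969848632812), (207.26947021484375, 346.60296630859375), 13.486043930053711)
stop_face 0.6 [325.6, 264.6, 156.1, 109.5] [ 0.442 -0.026 -0.004] [0.694 0.332 0.101] [0.5911 0.1655 0.0383] [0.5935 0.1638 0.0359]
spare_canister 0.71 [366.8, 175.6, 30.1, 32.9] [ 0.739  0.027 -0.002] [0.802 0.091 0.065] [0.7661 0.061  0.0524] [0.7655 0.0611 0.0581]
```

View pics/crop.png

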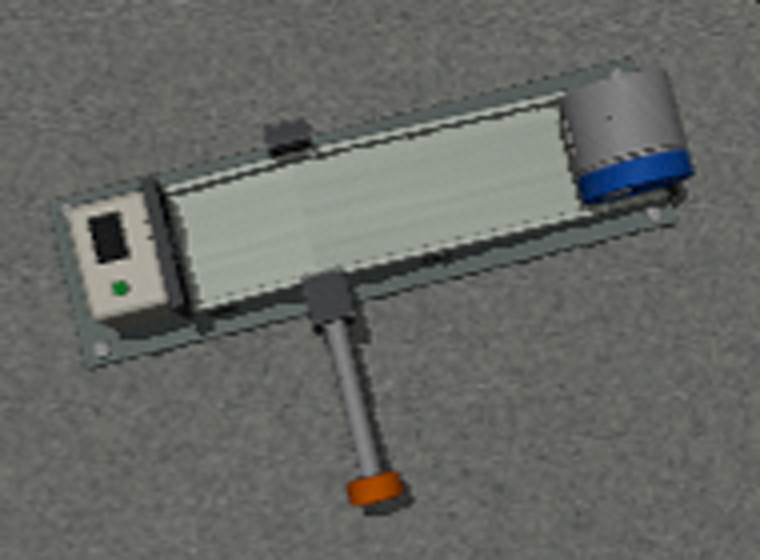

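```bash
cat > fit.py <<'E'
from h import *
from scipy.optimize import minimize
def toG(P,q):
    c,s=np.cos(q[2]),np.sin(q[2]);D=P[:,:2]-q[:2]
    return np.c_[D@[c,s],D@[-s,c],P[:,2]]
def fromG(P,q):
    P=np.atleast_2d(P);c,s=np.cos(q[2]),np.sin(q[2])
    return np.c_[q[0]+c*P[:,0]-s*P[:,1],q[1]+s*P[:,0]+c*P[:,1],P[:,2]]
E
python3 - <<'E'
from fit import *
z=np.load('c.npz');C=z['C'];col=z['col'].astype(int)
def H(x,y):
    h=np.zeros_like(x)
    fl=np.where(x<18,45+(x-18)*np.tan(np.radians(8)),45-(x-18)*np.tan(np.radians(9)))
    a=(abs(y)<36)&(x>-186)&(x<90);h[a]=fl[a]+np.where(abs(y[a])>32,10,0)
    b=(x>4)&(x<28)&(((y>36)&(y<62))|((y>-48)&(y<-36)));h[b]=86
    b=(x>90)&(x<142)&(abs(y)<36);h[b]=97
    b=(abs(x-16)<6)&(y>62)&(y<150);h[b]=78
    return h
def cost(q):
    g=toG(C,[q[0]/1e3,q[1]/1e3,q[2]/100])*1e3
    k=(g[:,0]>-120)&(g[:,0]<150)
    m=k&((abs(g[:,1])<40)|(g[:,1]<120)&(g[:,1]>-60))&~((abs(g[:,1])>36)&(abs(g[:,1])<52)&(g[:,2]<30))
    r=abs(g[m,2]-H(g[m,0],g[m,1]));return np.minimum(r,15).mean()
best=None
for yaw in np.radians([100,103,106,109]):
  for dx in (-10,0,10):
    r=minimize(cost,[590+dx,170,yaw*100],method='Nelder-Mead',options=dict(initial_simplex=np.array([[590+dx,170,yaw*100],[600+dx,170,yaw*100],[590+dx,182,yaw*100],[590+dx,170,yaw*100+5]])))
    if best is None or r.fun<best.fun:best=r
    print(r.fun.round(3),r.x.round(2))
q=best.x/[1e3,1e3,100];np.save('q',q);print(q,np.degrees(q[2]))
g=toG(C,q)*1e3
fl=(abs(g[:,1])<28)&(g[:,0]>-110)&(g[:,0]<5);print('floor res',np.median(g[fl,2]-H(g[fl,0],g[fl,1])))
b=(col[:,2]>90)&(col[:,2]>col[:,0]+50);print('blue',b.sum(),g[b].mean(0),g[b].min(0),g[b].max(0))
o=(col[:,0]>140)&(col[:,2]<60);print('orange',o.sum(),g[o].min(0),g[o].max(0),g[o].mean(0))
cm=(g[:,0]>-205)&(g[:,0]<-125)&(abs(g[:,1])<34)&(g[:,2]>60)
print('can',g[cm].min(0),g[cm].max(0))
gm=(g[:,2]>82)&(abs(g[:,1])>34)&(g[:,0]<50);print('guide',g[gm].min(0),g[gm].max(0))
hd=(g[:,2]>90)&(g[:,0]>60);print('head',np.percentile(g[hd],[1,99],axis=0))
# top line of the can: x centre from circle fit
from scipy.optimize import least_squares
f=least_squares(lambda p:np.hypot(g[cm,0]-p[0],g[cm,2]-p[1])-32,[-165,52],loss='soft_l1');print(f.x)
P=fromG(np.array([[-186,0,27],[18,0,45],[90,0,71],[16,170,74],[16,158,74],[90,36,97],[90,-36,97],[142,36,97],[-120,32,36],[-120,-32,36],[4,62,86],[28,62,86]])/1e3,q)
im=cv2.imread('pics/top0.png');im=cv2.resize(im[195:335,235:425],None,fx=4,fy=4)
for a in proj('top',P): cv2.circle(im,tuple(int(t) for t in (a-[235,195])*4+2),3,(0,255,255),-1)
cv2.imwrite('pics/fit.png',im)
E
```

```text
2.977 [601.94 167.   181.03]
2.97 [601.8  167.26 181.36]
2.972 [601.67 167.1  181.37]
2.973 [601.76 167.24 181.44]
2.971 [601.8  167.28 181.4 ]
2.969 [601.65 167.19 181.37]
2.975 [601.43 167.44 181.67]
2.967 [601.64 167.22 181.38]
2.969 [601.8  167.26 181.38]
2.962 [601.53 167.29 181.49]
2.972 [601.6  167.2  181.55]
2.975 [601.74 167.2  181.58]
[0.60153411 0.16729495 1.81491656] 103.98705916642426
floor res -0.33019614660974383
blue 146 [-162.30113869   23.16587348   78.81510325] [-189.70125463   16.05551037   64.44236381] [-138.42380275   30.10178303   86.1198935 ]
orange 46 [  9.04604188 147.50873324  83.87287615] [ 26.36793861 158.63402024  91.65846209] [ 17.58333337 153.21184621  87.65450913]
can [-195.70707529  -29.69393994   60.0827946 ] [-133.07735307   30.63230782   86.1198935 ]
guide [  2.8614892  -47.94895409  82.00420644] [ 27.92686853 160.19564548  91.65846209]
head [[ 89.74005023 -34.98446412  91.58931228]
 [ 97.86793307  35.32702812 100.53174279]]
[-165.38810275   50.59827089]
```

View pics/fit.png

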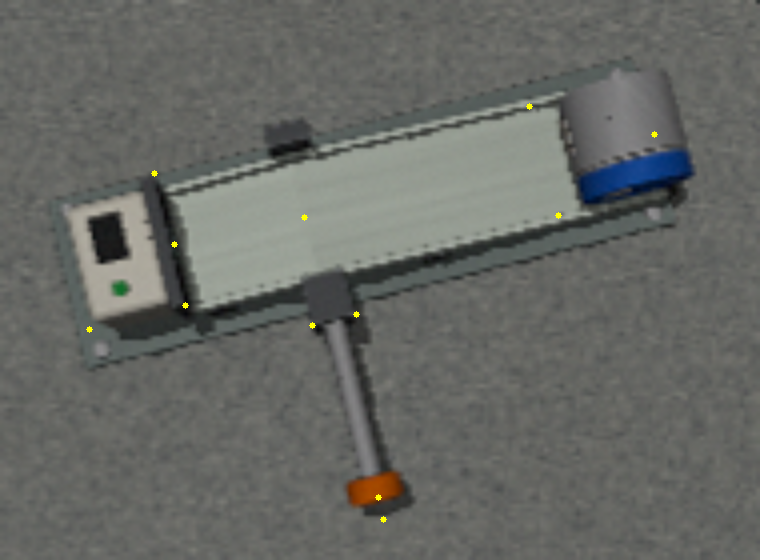

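```bash
cat > plan.py <<'E'
import sys
from fit import *
from scipy.spatial.transform import Rotation as R
q=np.load('q.npy')
def plan(gx,gy,gz,zdeg):  # zdeg: tool z direction in the gutter frame, deg from gutter x
    s=telemetry.sense();Rc=R.from_quat(s['orientation']).as_matrix()
    W=fromG([[gx/1e3,gy/1e3,gz/1e3]],q)[0]
    a=np.radians(zdeg)+q[2];zt=np.array([np.cos(a),np.sin(a),0]);xt=np.array([0,0,-1.]);yt=np.cross(zt,xt)
    Rt=np.c_[xt,yt,zt]
    rv=R.from_matrix(Rc.T@Rt).as_rotvec()
    print('G now',(toG(s['tool_pos'][None],q)[0]*1e3).round(1),'goal W',W.round(4),'F',s['ft_force'].round(2),'t',s['time_s'])
    print('shift mm',(Rc.T@(W-s['tool_pos'])*1e3).round(1),'rot',rv.round(3),'deg',np.degrees(np.linalg.norm(rv)).round(1))
    M=Rc.T@np.c_[fromG([[1,0,0]],[0,0,q[2]])[0],fromG([[0,1,0]],[0,0,q[2]])[0],[0,0,1]];print('tool comps of Gx,Gy,Gz (cols)\n',M.round(3))
E
python3 -c "
from plan import *
for z in(90,-90,0,180):plan(-235,0,200,z)"
```

```text
G now [429.  347.1 198.7] goal W [ 0.6583 -0.0607  0.2   ] F [ 1.09 -0.7  -0.78] t 1.4
shift mm [  -1.3 -645.2 -380.8] rot [-2.127 -0.    -0.   ] deg 121.9
tool comps of Gx,Gy,Gz (cols)
 [[-0.     0.    -1.   ]
 [ 0.528  0.849  0.   ]
 [ 0.849 -0.528 -0.   ]]
G now [429.  347.1 198.7] goal W [ 0.6583 -0.0607  0.2   ] F [ 1.09 -0.7  -0.78] t 1.4
shift mm [  -1.3 -645.2 -380.8] rot [ 1.015 -0.     0.   ] deg 58.1
tool comps of Gx,Gy,Gz (cols)
 [[-0.     0.    -1.   ]
 [ 0.528  0.849  0.   ]
 [ 0.849 -0.528 -0.   ]]
G now [429.  347.1 198.7] goal W [ 0.6583 -0.0607  0.2   ] F [ 1.09 -0.7  -0.78] t 1.4
shift mm [  -1.3 -645.2 -380.8] rot [-0.556 -0.    -0.   ] deg 31.9
tool comps of Gx,Gy,Gz (cols)
 [[-0.     0.    -1.   ]
 [ 0.528  0.849  0.   ]
 [ 0.849 -0.528 -0.   ]]
G now [429.  347.1 198.7] goal W [ 0.6583 -0.0607  0.2   ] F [ 1.09 -0.7  -0.78] t 1.4
shift mm [  -1.3 -645.2 -380.8] rot [ 2.586 -0.     0.   ] deg 148.1
tool comps of Gx,Gy,Gz (cols)
 [[-0.     0.    -1.   ]
 [ 0.528  0.849  0.   ]
 [ 0.849 -0.528 -0.   ]]
```

>>> move_arm:
  steps:
    - [0,-32,-19,0.05,0,0]
    - [0,-65,-38,0.1,0,0]
    - [0,-97,-57,0.15,0,0]
    - [0,-129,-76,0.2,0,0]
    - [0,-161,-95,0.25,0,0]
    - [0,-194,-114,0.3,0,0]
    - [0,-226,-133,0.35,0,0]
    - [0,-258,-152,0.4,0,0]
    - [0,-290,-171,0.45,0,0]
    - [0,-323,-190,0.51,0,0]
  gripper: 0
  newtons: 40

```text
time_s: 2.23
tool_pos: [0.4111, 0.2182, 0.1989]
orientation: [-0.258, 0.658, 0.258, 0.659]
ft_force: [1.0, 0.1, -0.6]
width: 0.003
```

```bash
python3 -c "
from plan import *
plan(-235,0,200,-90);print(telemetry.sense()['width'])"
```

```text
G now [ 95.4 172.5 198.9] goal W [ 0.6583 -0.0607  0.2   ] F [ 0.99  0.13 -0.6 ] t 2.2333
shift mm [  -1.  -372.6   -7.9] rot [0.502 0.    0.   ] deg 28.8
tool comps of Gx,Gy,Gz (cols)
 [[ 0.    -0.    -1.   ]
 [ 0.876  0.482 -0.   ]
 [ 0.482 -0.876  0.   ]]
0.0033131002505351046
```

>>> move_arm:
  steps:
    - [0,-38,-1,0.05,0,0]
    - [0,-76,-2,0.1,0,0]
    - [0,-114,-3,0.15,0,0]
    - [0,-152,-4,0.2,0,0]
    - [0,-190,-5,0.25,0,0]
    - [0,-228,-6,0.3,0,0]
    - [0,-266,-6,0.35,0,0]
    - [0,-304,-7,0.4,0,0]
    - [0,-340,-8,0.45,0,0]
    - [-1,-373,-8,0.502,0,0]

```text
time_s: 3.07
tool_pos: [0.6594, -0.063, 0.1995]
orientation: [-0.085, 0.702, 0.085, 0.702]
ft_force: [-0.4, 1.0, -1.4]
width: 0.006
```

```bash
python3 - <<'E'
from plan import *
plan(-235,0,45,-90)
p,d=camera('scene');cv2.imwrite('pics/s1.png',p[:,:,::-1])
p,d=camera('top');cv2.imwrite('pics/t1.png',p[:,:,::-1])
E
```

```text
G now [-237.5   -0.5  199.5] goal W [ 0.6583 -0.0607  0.045 ] F [-0.37  0.98 -1.41] t 3.0667
shift mm [154.5   2.4  -0.5] rot [-0.003 -0.    -0.   ] deg 0.2
tool comps of Gx,Gy,Gz (cols)
 [[ 0.     0.    -1.   ]
 [ 1.    -0.003  0.   ]
 [-0.003 -1.    -0.   ]]
```

View pics/s1.png

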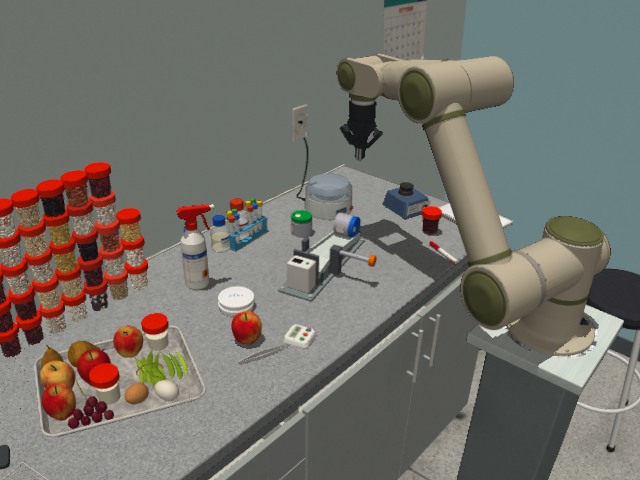

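View pics/t1.png

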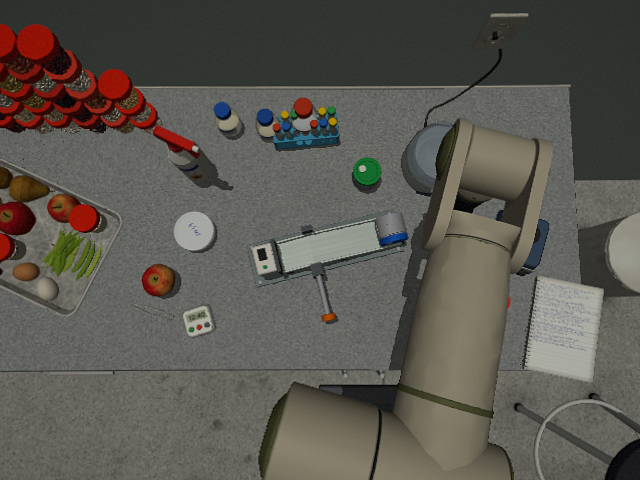

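```bash
python3 - <<'E'
from plan import *
d=np.load('topd.npy');m=np.zeros((480,640),bool);m[115:205,395:485]=1
C=cloud('top',m,d);C=C[C[:,2]>.02];g=toG(C,q)*1e3
for lo in (20,60,100,120):
    k=g[:,2]>lo
    if k.any():print(lo,k.sum(),C[k].min(0).round(3),C[k].max(0).round(3),'gutter y max',g[k,1].max(), 'g x',g[k,0].min(),g[k,0].max())
E
```

```text
20 4204 [ 0.717 -0.171  0.02 ] [ 0.916 -0.023  0.123] gutter y max -44.247520307106136 g x -377.8566380521262 -230.1566316447596
60 3714 [ 0.717 -0.171  0.06 ] [ 0.881 -0.027  0.123] gutter y max -47.99283327136586 g x -377.8566380521262 -233.26145790103263
100 2856 [ 0.73  -0.166  0.1  ] [ 0.864 -0.032  0.123] gutter y max -59.41758414977457 g x -372.8653398671077 -238.147088804469
120 24 [ 0.772 -0.128  0.12 ] [ 0.819 -0.069  0.123] gutter y max -97.6506277484531 g x -333.745581217034 -274.1276520074239
```

>>> move_arm:
  steps:
    - [25,2,0,0,0,0]
    - [55,2,0,0,0,0]
    - [85,2,0,0,0,0]
    - [115,2,0,0,0,0]
    - [140,2,0,0,0,0]
    - [154,2,0,0,0,0]
    - [154,2,0,0,0,0]
    - [154,2,0,0,0,0]

```text
time_s: 3.83
tool_pos: [0.6594, -0.0627, 0.0443]
orientation: [-0.084, 0.702, 0.085, 0.702]
ft_force: [0.4, -0.4, 1.5]
width: -0.003
```

```bash
python3 - <<'E'
from plan import *
plan(-205,0,45,-90)
p,d=camera('scene');cv2.imwrite('pics/s2.png',cv2.resize(p[180:300,260:460],None,fx=4,fy=4)[:,:,::-1])
E
```

```text
G now [-237.2   -0.5   44.3] goal W [ 0.6511 -0.0316  0.045 ] F [ 0.45 -0.37  1.51] t 3.8333
shift mm [-0.6 32.2 -0.7] rot [-0.005 -0.001 -0.   ] deg 0.3
tool comps of Gx,Gy,Gz (cols)
 [[ 0.     0.001 -1.   ]
 [ 1.    -0.005  0.   ]
 [-0.005 -1.    -0.001]]
```

View pics/s2.png

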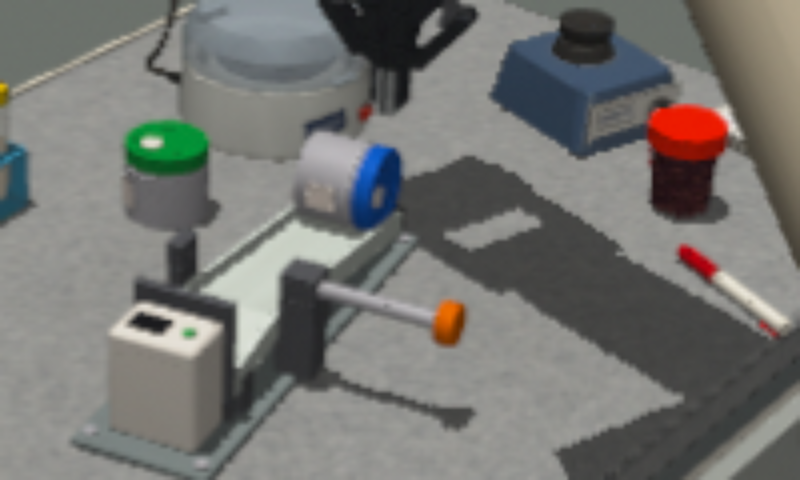

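>>> move_arm:
  steps:
    - [1,8,0,0,0,0]
    - [2,15,0,0,0,0]
    - [2,20,-1,0,0,0]
    - [2,23,-1,0,0,0]
    - [2,26,-1,0,0,0]
    - [2,29,-1,0,0,0]
    - [2,32,-1,0,0,0]
    - [1,36,-1,0,0,0]
    - [0,41,-1,0,0,0]
    - [0,46,-1,0,0,0]

```text
time_s: 4.72
tool_pos: [0.6482, -0.0181, 0.0457]
orientation: [-0.085, 0.702, 0.084, 0.703]
ft_force: [-0.1, 0.6, 0.5]
width: -0.002
```

```bash
cat > can.py <<'E'
from plan import *
from scipy.optimize import least_squares
def can(tag,tx,tz):
    plan(tx,0,tz,-90)
    p,d=camera('top');cv2.imwrite(f'pics/t{tag}.png',cv2.resize(p[170:340,235:485],None,fx=3,fy=3,interpolation=cv2.INTER_CUBIC)[:,:,::-1])
    m=np.zeros((480,640),bool);m[195:335,235:425]=1;C=cloud('top',m,d);v,u=np.nonzero(m&(d>0));c=p[v,u].astype(int);g=toG(C,q)*1e3
    b=(c[:,2]>60)&(c[:,2]>c[:,0]*1.6)&(abs(g[:,1])<45);print('blue',b.sum(),g[b].mean(0).round(1) if b.any() else '', g[b].min(0).round(1),g[b].max(0).round(1))
    if b.any():
        x0=np.median(g[b,0]);f=least_squares(lambda P:np.hypot(g[b,0]-P[0],g[b,2]-P[1])-32,[x0,60],loss='soft_l1');print('fit',f.x.round(1))
    p,d=camera('scene');cv2.imwrite(f'pics/s{tag}.png',cv2.resize(p[180:300,260:460],None,fx=4,fy=4)[:,:,::-1])
E
python3 -c "
from can import *
can('3',-150,54)"
```

```text
G now [-191.2   -0.5   45.7] goal W [0.6378 0.0217 0.054 ] F [-0.06  0.59  0.54] t 4.7167
shift mm [-8.4 41.2 -0.6] rot [-0.005  0.001  0.001] deg 0.3
tool comps of Gx,Gy,Gz (cols)
 [[-0.001 -0.001 -1.   ]
 [ 1.    -0.005 -0.001]
 [-0.005 -1.     0.001]]
blue 25 [-136.7   22.9   64.7] [-140.7   15.9   53.3] [-133.7   30.2   71.9]
fit [-166.2   53.3]
```

View pics/s3.png

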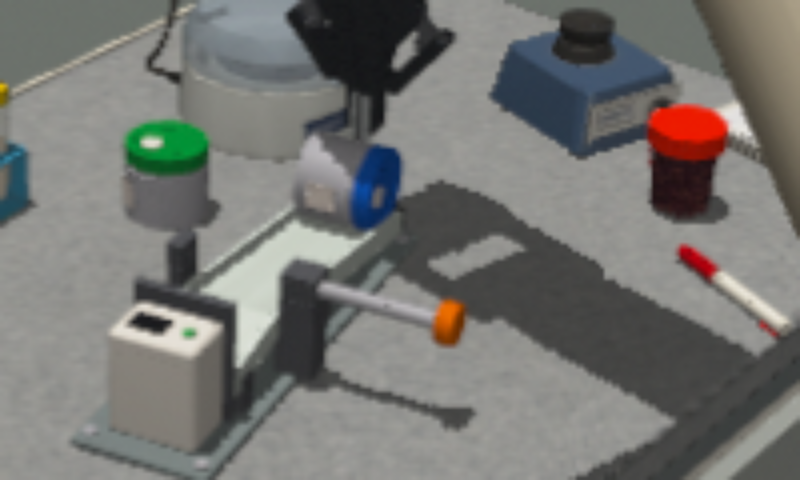

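```bash
python3 - <<'E'
from plan import *
p,d=camera('scene')
m=np.zeros((480,640),bool);m[180:240,325:375]=1
C=cloud('scene',m,d);v,u=np.nonzero(m&(d>0));g=toG(C,q)*1e3;c=p[v,u].astype(int)
k=(c.max(1)<150)&(abs(g[:,1])<30)&(g[:,0]<-150)&(g[:,0]>-260)&(g[:,2]<115)
for z in range(40,115,8):
    kk=k&(g[:,2]>=z)&(g[:,2]<z+8);print(z,kk.sum(),g[kk].min(0).round(0) if kk.any() else '',g[kk].max(0).round(0) if kk.any() else '')
b=(c[:,2]>60)&(c[:,2]>c[:,0]*1.6)&(abs(g[:,1])<45);print('blue',b.sum(),g[b].min(0),g[b].max(0))
p,d=camera('top');m=np.zeros((480,640),bool);m[200:250,360:420]=1
C=cloud('top',m,d);g=toG(C,q)*1e3;k=(abs(g[:,1])<28)&(g[:,0]<-125)&(g[:,2]>45);print(k.sum(),np.percentile(g[k],[1,50,99],axis=0))
im=cv2.resize(p[170:290,330:530],None,fx=4,fy=4);cv2.imwrite('pics/t3b.png',im[:,:,::-1])
E
```

```text
40 12 [-191.   26.   41.] [-151.   29.   48.]
48 14 [-189.   25.   50.] [-150.   29.   55.]
56 9 [-188.   26.   58.] [-152.   29.   64.]
64 8 [-184.   11.   65.] [-151.   30.   72.]
72 72 [-187.  -27.   72.] [-150.   30.   80.]
80 30 [-197.  -23.   80.] [-151.   27.   88.]
88 26 [-194.  -13.   88.] [-171.   14.   96.]
96 29 [-196.  -13.   97.] [-169.   15.  104.]
104 22 [-186.  -13.  105.] [-173.   15.  112.]
112 9 [-185.  -17.  112.] [-175.   14.  115.]
blue 188 [-195.26974059   14.76549206   20.28612704] [-125.6153477    33.51671631   82.55003263]
672 [[-163.88563881  -26.94139433   52.54298618]
 [-145.68282646   10.14599031  354.74436972]
 [-125.47002818   27.68351718  402.71850521]]
```

View pics/t3b.png

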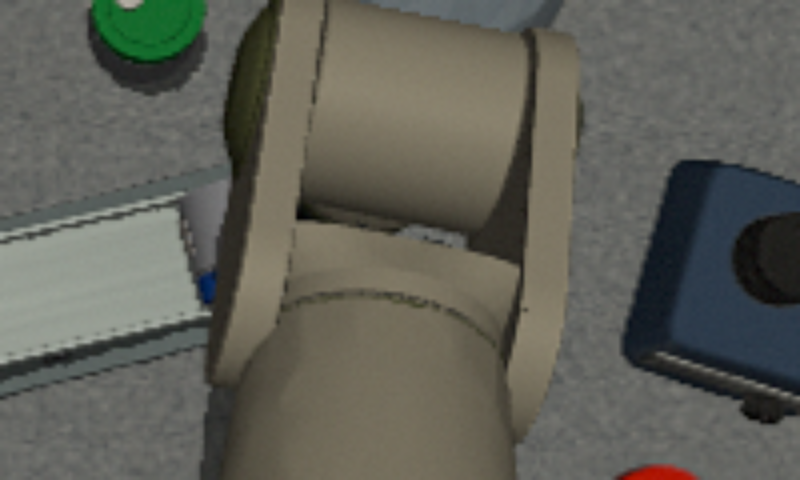

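>>> move_arm:
  steps:
    - [-1,4,0,0,0,0]
    - [-1,8,0,0,0,0]
    - [-2,12,0,0,0,0]
    - [-3,16,0,0,0,0]
    - [-3,20,0,0,0,0]
    - [-4,24,0,0,0,0]
    - [-4,28,0,0,0,0]
    - [-4,32,0,0,0,0]
    - [-5,36,0,0,0,0]
    - [-6,40,0,0,0,0]

```text
time_s: 5.75
tool_pos: [0.6392, 0.0201, 0.0536]
orientation: [-0.085, 0.701, 0.084, 0.703]
ft_force: [-3.1, -1.2, 9.4]
width: 0.005
```

```bash
python3 -c "
from can import *
can('4',-110,58)"
```

```text
G now [-151.9   -1.    53.6] goal W [0.6281 0.0606 0.058 ] F [-3.09 -1.22  9.4 ] t 5.75
shift mm [-4.5 41.9 -1.1] rot [-0.005  0.003  0.003] deg 0.3
tool comps of Gx,Gy,Gz (cols)
 [[-0.003 -0.003 -1.   ]
 [ 1.    -0.005 -0.003]
 [-0.005 -1.     0.003]]Traceback (most recent call last):
  File "<string>", line 3, in <module>
    can('4',-110,58)
    ~~~^^^^^^^^^^^^^
  File "can.py", line 7, in can
    b=(c[:,2]>60)&(c[:,2]>c[:,0]*1.6)&(abs(g[:,1])<45);print('blue',b.sum(),g[b].mean(0).round(1) if b.any() else '', g[b].min(0).round(1),g[b].max(0).round(1))
                                                                                                                      ~~~~~~~~^^^
    return umr_minimum(a, axis, None, out, keepdims, initial, where)
ValueError: zero-size array to reduction operation minimum which has no identity
```

View pics/t4.png

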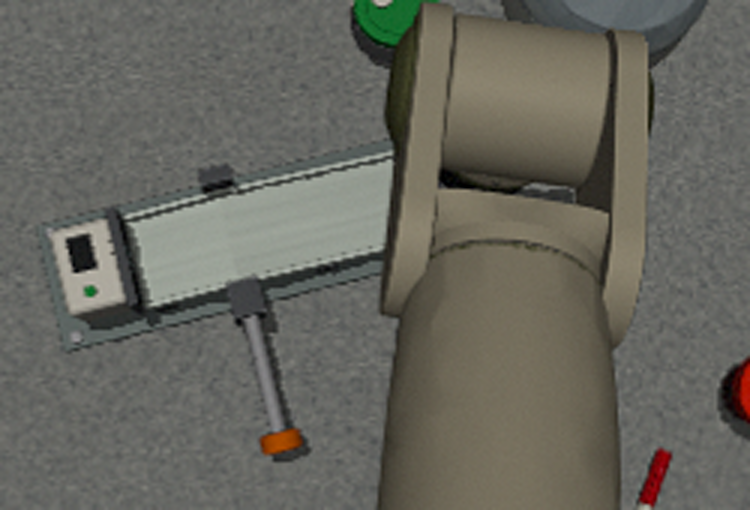

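```bash
python3 -c "
from can import *
p,d=camera('scene');cv2.imwrite('pics/s4.png',cv2.resize(p[160:280,270:420],None,fx=5,fy=5,interpolation=cv2.INTER_CUBIC)[:,:,::-1])
print(telemetry.sense()['ft_force'],telemetry.sense()['time_s'],telemetry.sense()['tool_pos'])
for n in ['canister','spare_canister']:
  for r in recognise('scene',n)[:2]:print(n,r)
m=np.zeros((480,640),bool);m[190:260,300:400]=1;C=cloud('scene',m,d);v,u=np.nonzero(m&(d>0));c=p[v,u].astype(int);g=toG(C,q)*1e3
b=(c[:,2]>60)&(c[:,2]>c[:,0]*1.6)&(abs(g[:,1])<45);print('blue',b.sum(),np.percentile(g[b],[3,50,97],axis=0).round(1))
"
```

```text
[-5.67480272 -1.95056774 13.27264456] 5.85 [0.63906477 0.02063014 0.05361953]
canister {'bbox': [343.9, 225.8, 25.9, 24.9], 'conf': 0.62}
spare_canister {'bbox': [301.1, 221.8, 22.1, 31.8], 'conf': 0.87}
spare_canister {'bbox': [359.7, 260.4, 33.8, 11.9], 'conf': 0.65}
blue 273 [[-421.8   17.2   12. ]
 [-145.7   27.7   51.2]
 [-107.5   43.8   81.8]]
```

View pics/s4.png

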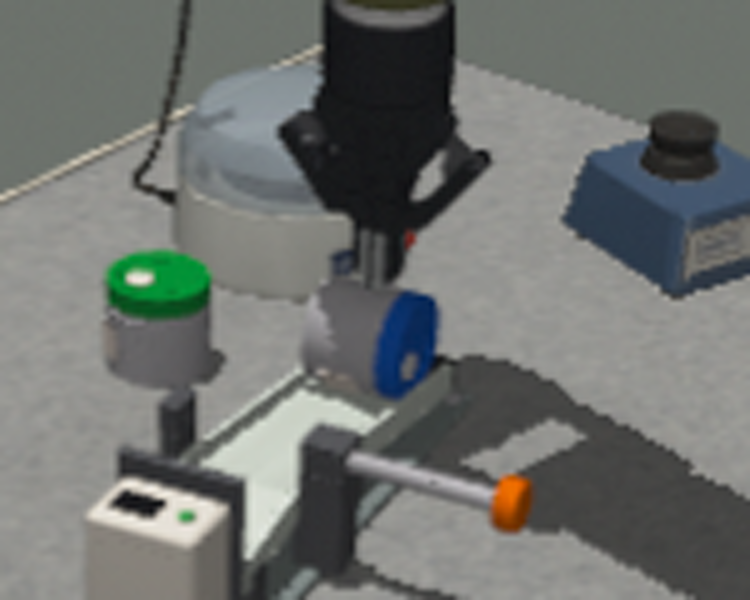

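```bash
python3 -c "
from can import *
def ray(n,u,v):
  a=pix2world(n,u,v,1.);b=pix2world(n,u,v,2.);return toG(np.array([a,b]),q)*1e3
p,d=camera('scene')
print(telemetry.sense()['ft_force'])
hsv=cv2.cvtColor(p,cv2.COLOR_RGB2HSV)
m=((hsv[...,0]>105)&(hsv[...,0]<125)&(hsv[...,1]>150)).astype(np.uint8);m[:190]=0;m[260:]=0;m[:,:325]=0;m[:,:][:,370:]=0
n,l,st,ce=cv2.connectedComponentsWithStats(m);i=1+st[1:,4].argmax();mm=l==i
v,u=np.nonzero(mm);print(st[i],ce[i])
pts=np.stack([u,v],1)
H=cv2.convexHull(pts.astype(np.float32))[:,0]
G=[]
for (a,b) in H:
  A,B=ray('scene',a,b);t=(30-A[1])/(B[1]-A[1]);G.append(A+t*(B-A))
G=np.array(G);print(G.min(0).round(1),G.max(0).round(1))
p0=cv2.cvtColor(cv2.imread('pics/scene0.png'),cv2.COLOR_BGR2HSV)
m=((p0[...,0]>105)&(p0[...,0]<125)&(p0[...,1]>150)).astype(np.uint8);m[:190]=0;m[260:]=0;m[:,:325]=0;m[:,:][:,370:]=0
n,l,st,ce=cv2.connectedComponentsWithStats(m);i=1+st[1:,4].argmax();mm=l==i
v,u=np.nonzero(mm);print(st[i],ce[i]);H=cv2.convexHull(np.stack([u,v],1).astype(np.float32))[:,0];G=[]
for (a,b) in H:
  A,B=ray('scene',a,b);t=(30-A[1])/(B[1]-A[1]);G.append(A+t*(B-A))
G=np.array(G);print(G.min(0).round(1),G.max(0).round(1))
"
```

```text
[-4.49742496 -1.74196481 13.2162562 ]
[345 219  12  20 171] [350.7251462  228.05263158]
[-165.6   30.    27.4] [-83.   30.   98.1]
[348 216  12  21 168] [353.5297619  226.14285714]
[-186.7   30.    26.3] [-103.6   30.    97.7]
```

```bash
python3 -c "
from plan import *
s=telemetry.sense();print(s['joints'].round(3),s['ft_force'].round(1),s['ft_torque'].round(2))
for G in ([-237.2,-.5,44.3],[-191.2,-.5,45.7],[-151.9,-1,53.6],[-151.9,-1,80],[-165,30,52],[-144,30,55]):
  a=proj('scene',fromG([np.array(G)/1e3],q))[0];print(G,a.round(1),'s2/3',((a-[260,180])*4).round(),'s4',((a-[270,160])*5).round())
d0=np.load('scened.npy');p=cv2.imread('pics/scene0.png')
T=[0.1609,0.4994,0.1981];a=proj('scene',[T])[0];print(a)
cv2.circle(p,tuple(int(t) for t in a.round()),2,(0,255,0),-1);cv2.imwrite('pics/x0.png',cv2.resize(p[200:340,330:460],None,fx=4,fy=4))
"
```

```text
[-1.510e-01  6.940e-01  1.296e+00 -1.000e-03  1.149e+00 -3.900e-01] [-4.5 -1.7 13.2] [-0.31  0.84  0.01]
[-237.2, -0.5, 44.3] [356.4 215.4] s2/3 [385. 142.] s4 [432. 277.]
[-191.2, -0.5, 45.7] [350.2 221.4] s2/3 [361. 166.] s4 [401. 307.]
[-151.9, -1, 53.6] [344.7 224.7] s2/3 [339. 179.] s4 [374. 324.]
[-151.9, -1, 80] [345.1 216.7] s2/3 [340. 147.] s4 [375. 284.]
[-165, 30, 52] [356.3 225.7] s2/3 [385. 183.] s4 [431. 329.]
[-144, 30, 55] [353.4 227.9] s2/3 [374. 192.] s4 [417. 340.]
[389.27657602 331.91832668]
```

View pics/x0.png

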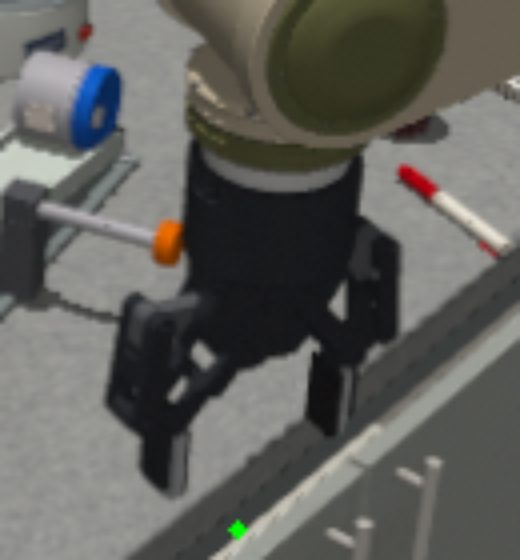

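>>> move_arm:
  steps:
    - [-3,0,0,0,0,0]
    - [-8,0,0,0,0,0]
    - [-20,0,0,0,0,0]
    - [-40,-10,0,0,0,0]
    - [-50,-35,0,0,0,0]
    - [-50,-60,0,0,0,0]
    - [-50,-85,0,0,0,0]
    - [-50,-95,0,0,0,0]
    - [-50,-95,0,0,0,0]

```text
time_s: 6.75
tool_pos: [0.6618, -0.0739, 0.104]
orientation: [-0.085, 0.701, 0.083, 0.703]
ft_force: [-0.6, 0.6, -0.7]
width: -0.002
```

```bash
python3 -c "
from plan import *
plan(-237,0,60,-90);s=telemetry.sense();print(s['width'])
p,d=camera('scene')
a=proj('scene',[s['tool_pos']])[0];print(a)
m=np.zeros((480,640),bool);m[150:225,335:385]=1;C=cloud('scene',m,d);v,u=np.nonzero(m&(d>0));c=p[v,u].astype(int);g=toG(C,q)*1e3
k=(abs(g[:,1])<25)&(g[:,0]>-300)&(g[:,0]<-200)
for z in range(60,200,6):
    kk=k&(g[:,2]>=z)&(g[:,2]<z+6);
    if kk.any():print(z,kk.sum(),g[kk].min(0).round(0),g[kk].max(0).round(0))
p=p.copy();cv2.circle(p,tuple(int(t) for t in a.round()),1,(0,255,0),-1);cv2.imwrite('pics/s5.png',cv2.resize(p[130:250,280:430],None,fx=5,fy=5)[:,:,::-1])
"
```

```text
G now [-2.486e+02 -2.000e-01  1.040e+02] goal W [ 0.6588 -0.0627  0.06  ] F [-0.64  0.65 -0.7 ] t 6.75
shift mm [44.  11.7 -0.4] rot [-0.007  0.003  0.003] deg 0.5
tool comps of Gx,Gy,Gz (cols)
 [[-0.003 -0.003 -1.   ]
 [ 1.    -0.007 -0.003]
 [-0.007 -1.     0.003]]
-0.0022268575425156614
[358.90877638 196.28008912]
126 1 [-252.    4.  131.] [-252.    4.  131.]
132 5 [-244.  -13.  133.] [-232.    9.  137.]
138 19 [-254.  -11.  139.] [-229.   13.  144.]
144 16 [-253.  -11.  144.] [-231.   13.  150.]
150 17 [-246.  -12.  152.] [-232.   15.  156.]
156 16 [-246.  -13.  156.] [-230.   16.  162.]
162 28 [-247.  -15.  162.] [-230.   15.  168.]
168 9 [-242.  -10.  168.] [-234.    8.  174.]
174 20 [-249.  -22.  174.] [-231.   25.  180.]
180 35 [-255.  -25.  180.] [-225.   23.  186.]
186 38 [-258.  -24.  186.] [-225.   23.  192.]
192 19 [-257.  -23.  192.] [-229.   16.  198.]
198 23 [-261.  -18.  198.] [-227.   18.  204.]
```

View pics/s5.png

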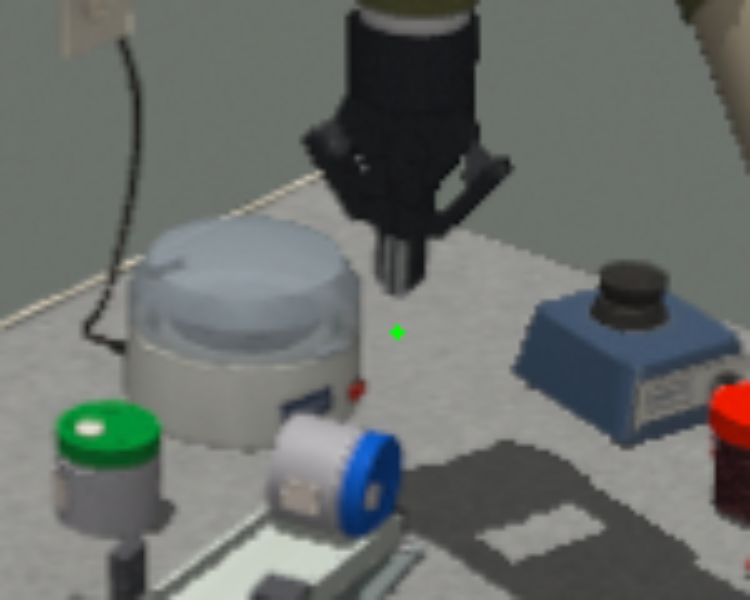

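>>> move_arm:
  steps:
    - [15,8,0,0,0,0]
    - [35,13,0,-0.007,0.003,0.003]
    - [55,13,0,-0.007,0.003,0.003]
    - [70,13,0,-0.007,0.003,0.003]
    - [80,13,0,-0.007,0.003,0.003]
    - [86,13,0,-0.007,0.003,0.003]
    - [87,13,0,-0.007,0.003,0.003]
    - [87,13,0,-0.007,0.003,0.003]

```text
time_s: 7.47
tool_pos: [0.6589, -0.0593, 0.0173]
orientation: [-0.086, 0.702, 0.087, 0.702]
ft_force: [0.2, 0.6, -0.4]
width: -0.002
```

```bash
cat > sc.py <<'E'
from plan import *
def sc(tag,tx,tz):
    plan(tx,0,tz,-90)
    p,d=camera('scene');hsv=cv2.cvtColor(p,cv2.COLOR_RGB2HSV)
    m=((hsv[...,0]>105)&(hsv[...,0]<125)&(hsv[...,1]>150)).astype(np.uint8);m[:205]=0;m[270:]=0;m[:,:290]=0;m[:,370:]=0
    n,l,st,ce=cv2.connectedComponentsWithStats(m);i=1+st[1:,4].argmax();mm=l==i
    v,u=np.nonzero(mm);H=cv2.convexHull(np.stack([u,v],1).astype(np.float32))[:,0];G=[]
    for a,b in H:
        A,B=toG(np.array([pix2world('scene',a,b,1.),pix2world('scene',a,b,2.)]),q)*1e3
        t=(30-A[1])/(B[1]-A[1]);G.append(A+t*(B-A))
    G=np.array(G);c=(G.min(0)+G.max(0))/2;print('lid',st[i],'can x ~',(c[0]-20).round(1),'z',(c[2]-10).round(1))
    cv2.imwrite(f'pics/s{tag}.png',cv2.resize(p[160:300,270:430],None,fx=5,fy=5,interpolation=cv2.INTER_CUBIC)[:,:,::-1])
E
python3 -c "
from sc import *
sc('6',-205,17)"
```

```text
G now [-233.7   -0.9   17.3] goal W [ 0.6511 -0.0316  0.017 ] F [ 0.21  0.63 -0.38] t 7.4667
shift mm [ 0.3 28.7 -0.9] rot [ 0.002 -0.    -0.001] deg 0.1
tool comps of Gx,Gy,Gz (cols)
 [[ 0.001  0.    -1.   ]
 [ 1.     0.002  0.001]
 [ 0.002 -1.    -0.   ]]
lid [348 216  12  21 170] can x ~ -165.4 z 50.3
```

View pics/s6.png

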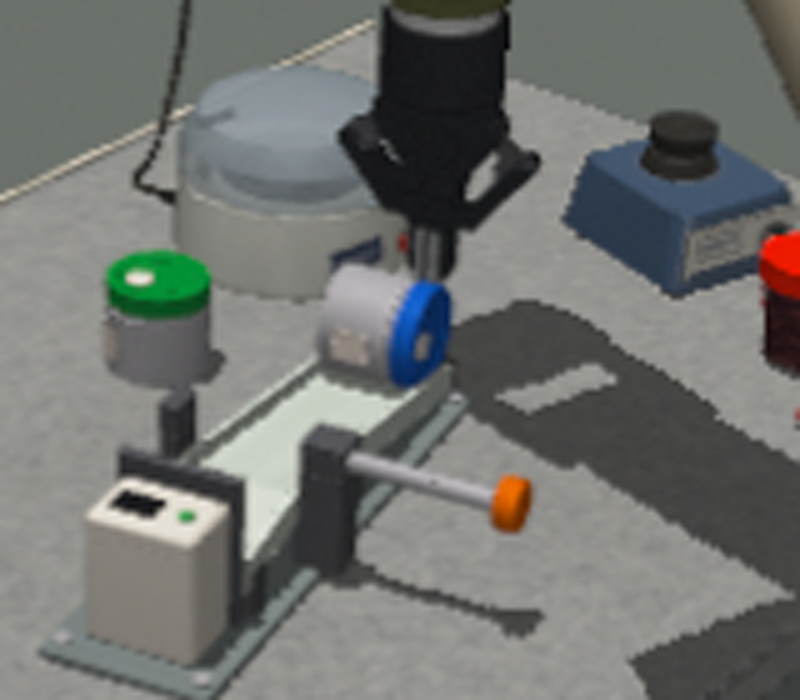

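>>> move_arm:
  steps:
    - [0,6,-1,0,0,0]
    - [0,12,-1,0,0,0]
    - [0,16,-1,0,0,0]
    - [0,19,-1,0,0,0]
    - [0,22,-1,0,0,0]
    - [0,25,-1,0,0,0]
    - [0,28,-1,0,0,0]
    - [0,31,-1,0,0,0]
    - [-1,35,-1,0,0,0]
    - [-2,40,-1,0,0,0]

```text
time_s: 8.35
tool_pos: [0.6509, -0.0266, 0.024]
orientation: [-0.09, 0.7, 0.083, 0.704]
ft_force: [-6.1, -29.3, 29.2]
width: 0.001
```

```bash
python3 -c "
from sc import *
sc('7',-155,24)"
```

```text
G now [-200.1   -1.    24. ] goal W [0.639  0.0169 0.024 ] F [ -6.14 -29.34  29.21] t 8.35
shift mm [-0.5 45.1 -1. ] rot [0.001 0.005 0.011] deg 0.7
tool comps of Gx,Gy,Gz (cols)
 [[-0.011 -0.005 -1.   ]
 [ 1.     0.001 -0.011]
 [ 0.001 -1.     0.005]]
lid [347 217  12  21 174] can x ~ -159.0 z 52.1
```

View pics/s7.png

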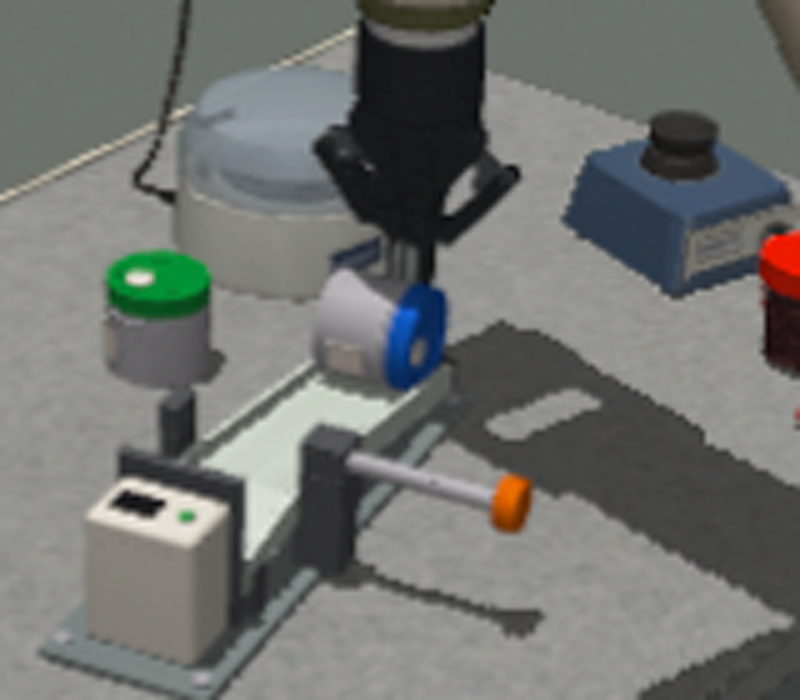

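>>> move_arm:
  steps:
    - [0,-3,0,0,0,0]
    - [0,-8,0,0,0,0]
    - [0,-16,0,0,0,0]
    - [-5,-25,0,0,0,0.05]
    - [-10,-30,0,0,0,0.1]
    - [-15,-30,0,0,0,0.17]
    - [-20,-30,0,0,0,0.24]
    - [-20,-30,0,0,0,0.3]
    - [-20,-30,0,0,0,0.36]
    - [-20,-30,0,0,0,0.36]

```text
time_s: 9.23
tool_pos: [0.6578, -0.0564, 0.0432]
orientation: [0.039, 0.704, 0.208, 0.677]
ft_force: [-0.7, -0.5, -0.6]
width: 0.003
```

```bash
cat > tip.py <<'E'
from sc import *
def tip():
    s=telemetry.sense();Rc=R.from_quat(s['orientation']).as_matrix();T=s['tool_pos'];print(s['ft_force'].round(1))
    L=[]
    for i in range(4):
        p,d=camera('scene');c=proj('scene',[T-Rc[:,0]*.03])[0].astype(int)
        m=np.zeros((480,640),bool);m[c[1]-40:c[1]+20,c[0]-25:c[0]+25]=1
        C=cloud('scene',m,d);L.append((C-T)@Rc*1e3)
    X=np.concatenate(L);X=X[(abs(X[:,1])<45)&(abs(X[:,2])<60)&(X[:,0]>-130)]
    for a in range(-120,40,6):
        k=(X[:,0]>=a)&(X[:,0]<a+6)
        if k.sum()>2:print('tool x',a,k.sum(),'y',np.percentile(X[k,1],[3,97]).round(0),'z',np.percentile(X[k,2],[3,97]).round(0))
E
python3 -c "
from tip import *
sc('8',-225,20);tip()"
```

```text
G now [-230.7   -0.5   43.2] goal W [ 0.6559 -0.051   0.02  ] F [-0.65 -0.52 -0.56] t 9.2333
shift mm [23.7 -2.7 -0.6] rot [-0.     0.005 -0.353] deg 20.2
tool comps of Gx,Gy,Gz (cols)
 [[ 0.346 -0.005 -0.938]
 [ 0.938  0.     0.346]
 [-0.001 -1.     0.004]]
lid [348 216  12  21 171] can x ~ -165.1 z 52.1
[ 0.8 -0.4  0.4]
tool x -120 298 y [-1. 26.] z [-57.  56.]
tool x -114 265 y [-0. 25.] z [-58.  57.]
tool x -108 236 y [-6. 23.] z [-55.  52.]
tool x -102 235 y [-12.  25.] z [-49.  47.]
tool x -96 212 y [-12.  23.] z [-44.  43.]
tool x -90 219 y [-11.  21.] z [-38.  39.]
tool x -84 202 y [-10.  22.] z [-35.  32.]
tool x -78 156 y [-6. 20.] z [-30.  30.]
tool x -72 94 y [-41.  18.] z [-19.  58.]
tool x -66 96 y [-43.  19.] z [-13.  59.]
tool x -60 109 y [-43.  17.] z [-15.  59.]
tool x -54 107 y [-43.  19.] z [-14.  59.]
tool x -48 106 y [-41.  19.] z [-14.  59.]
tool x -42 113 y [-41.  18.] z [-13.  59.]
tool x -36 67 y [-42.  21.] z [-10.  58.]
tool x -30 25 y [-44.  13.] z [-6. 59.]
tool x -24 8 y [-45. -34.] z [52. 60.]
tool x -18 8 y [-45. -30.] z [52. 59.]
tool x -12 18 y [-45.   6.] z [13. 60.]
tool x -6 27 y [-44.  42.] z [-28.  60.]
tool x 0 20 y [-45.  44.] z [-30.  60.]
tool x 6 14 y [31. 45.] z [-31. -25.]
tool x 12 9 y [32. 44.] z [-30. -25.]
```

View pics/s8.png

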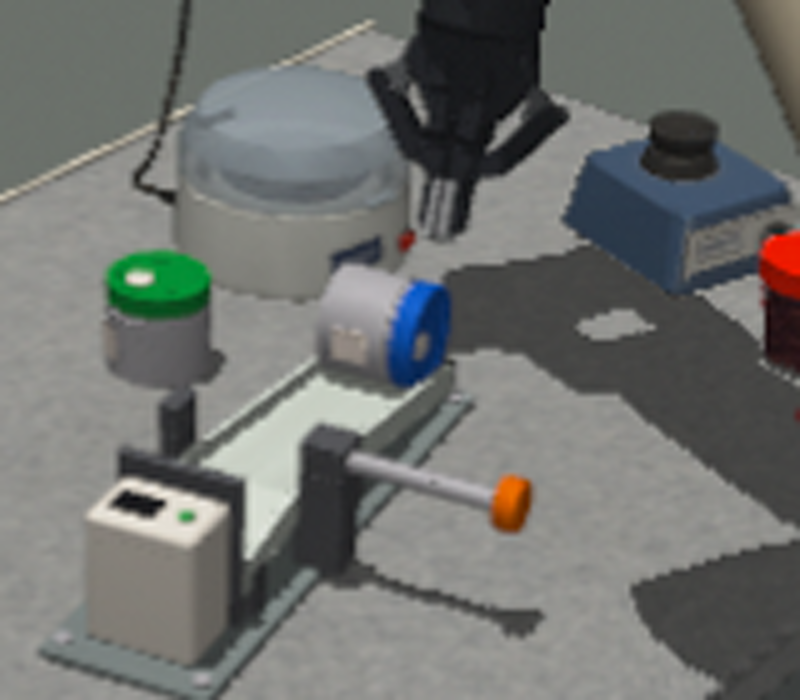

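>>> move_arm:
  steps:
    - [10,-1,0,0,0,0]
    - [20,-2,0,0,0,0]
    - [28,-3,0,0,0,0]
    - [34,-4,0,0,0,0]
    - [36,-4,0,0,0,0]
    - [36,-4,0,0,0,0]

```text
time_s: 9.98
tool_pos: [0.6559, -0.0452, 0.009]
orientation: [0.036, 0.704, 0.208, 0.678]
ft_force: [-0.2, 0.0, -0.0]
width: -0.002
```

```bash
python3 -c "
from sc import *
sc('9',-193,8)"
```

```text
G now [-219.3   -1.4    9. ] goal W [ 0.6482 -0.02    0.008 ] F [-0.21  0.02 -0.02] t 9.9833
shift mm [ 9.9 24.4 -1.4] rot [ 0.004  0.005 -0.349] deg 20.0
tool comps of Gx,Gy,Gz (cols)
 [[ 0.342 -0.004 -0.94 ]
 [ 0.94   0.004  0.342]
 [ 0.003 -1.     0.005]]
lid [348 216  12  21 173] can x ~ -165.1 z 51.9
```

View pics/s9.png

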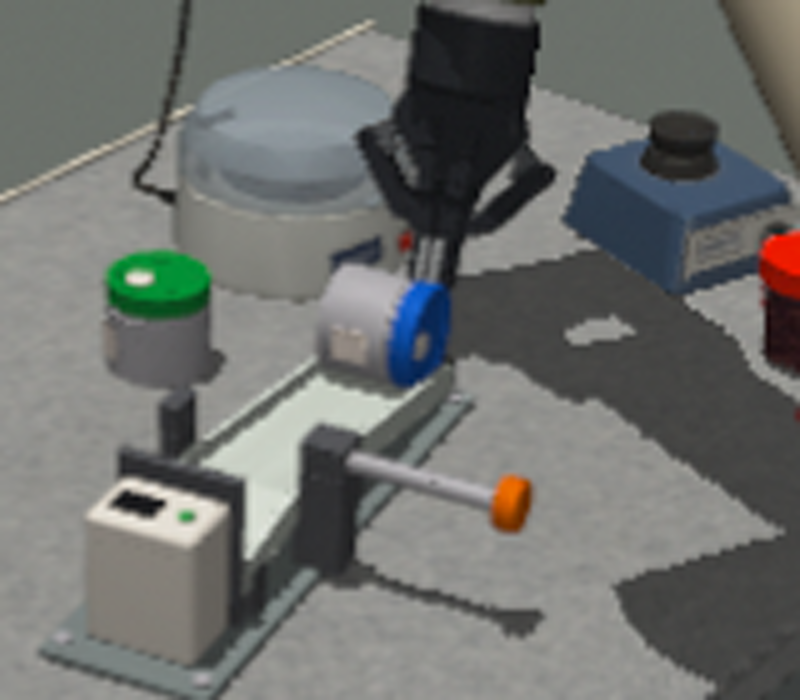

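>>> move_arm:
  steps:
    - [3,7.5,-1,0,0,0]
    - [5.5,15,-1,0,0,0]
    - [7,19,-1,0,0,0]
    - [8,22.5,-1,0,0,0]
    - [9,25.5,-1,0,0,0]
    - [9.8,28.5,-1,0,0,0]
    - [10.3,31.5,-1,0,0,0]

```text
time_s: 10.62
tool_pos: [0.6474, -0.0136, 0.011]
orientation: [0.036, 0.704, 0.208, 0.678]
ft_force: [0.1, -2.0, 2.0]
width: -0.0
```

```bash
python3 -c "
from sc import *
sc('10',-155,14)"
```

```text
G now [-186.6   -0.8   11. ] goal W [0.639  0.0169 0.014 ] F [ 0.05 -1.96  1.98] t 10.6167
shift mm [ 7.9 30.8 -0.7] rot [ 0.003  0.006 -0.348] deg 19.9
tool comps of Gx,Gy,Gz (cols)
 [[ 0.341 -0.005 -0.94 ]
 [ 0.94   0.004  0.341]
 [ 0.002 -1.     0.007]]
lid [347 217  12  21 174] can x ~ -157.8 z 52.3
```

>>> move_arm:
  steps:
    - [0.8,4,0,0,0,0]
    - [1.7,8,0,0,0,0]
    - [2.5,12,0,0,0,0]
    - [3.3,16,0,0,0,0]
    - [4.2,20,0,0,0,0]

```text
time_s: 11.08
tool_pos: [0.6421, 0.0071, 0.014]
orientation: [0.036, 0.704, 0.208, 0.678]
ft_force: [-0.1, -1.6, 1.3]
width: -0.0
```

```bash
python3 -c "
from sc import *
sc('11',-155,14)"
```

```text
G now [-165.3   -0.7   14. ] goal W [0.639  0.0169 0.014 ] F [-0.08 -1.63  1.26] t 11.0833
shift mm [ 3.5  9.7 -0.6] rot [ 0.004  0.006 -0.349] deg 20.0
tool comps of Gx,Gy,Gz (cols)
 [[ 0.342 -0.005 -0.94 ]
 [ 0.94   0.005  0.342]
 [ 0.003 -1.     0.006]]
lid [344 219  12  21 178] can x ~ -136.7 z 56.6
```

View pics/s11.png

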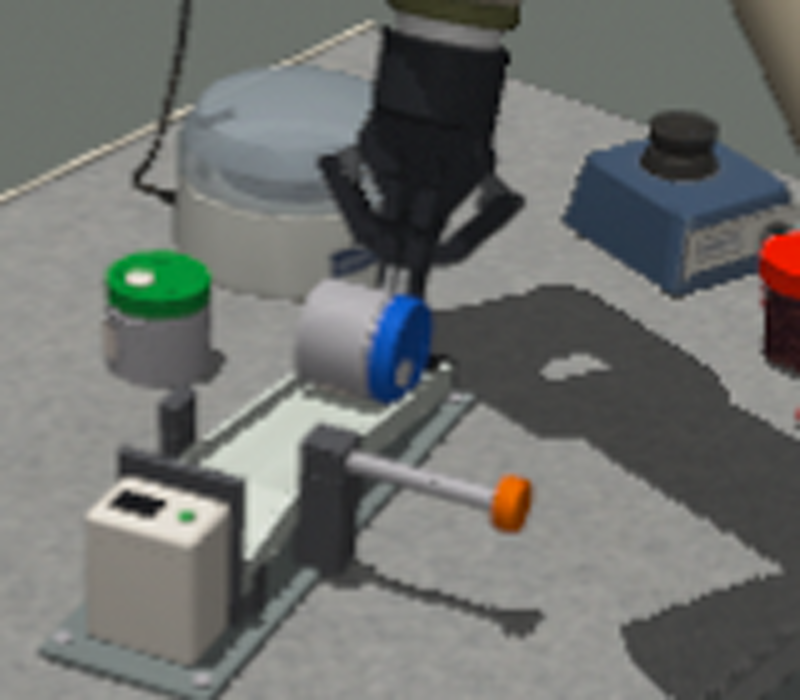

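>>> move_arm:
  steps:
    - [1,5,0,0,0,0]
    - [2,10,0,0,0,0]
    - [3,15,0,0,0,0]
    - [4,20,0,0,0,0]
    - [5,25,0,0,0,0]
    - [6,30,0,0,0,0]
    - [7,35,0,0,0,0]
    - [8,40,0,0,0,0]
    - [9,45,0,0,0,0]
    - [10,50,0,0,0,0]

```text
time_s: 11.97
tool_pos: [0.6294, 0.0573, 0.0219]
orientation: [0.036, 0.704, 0.209, 0.678]
ft_force: [0.6, -2.2, 1.6]
width: 0.001
```

```bash
python3 -c "
from sc import *
sc('12',-65,29)"
```

```text
G now [-113.4   -0.4   21.9] goal W [0.6172 0.1042 0.029 ] F [ 0.61 -2.17  1.62] t 11.9667
shift mm [ 9.9 48.  -0.2] rot [ 0.005  0.005 -0.349] deg 20.0
tool comps of Gx,Gy,Gz (cols)
 [[ 0.342 -0.005 -0.94 ]
 [ 0.94   0.005  0.342]
 [ 0.004 -1.     0.006]]
lid [336 224  14  22 187] can x ~ -87.5 z 63.1
```

>>> move_arm:
  steps:
    - [1,5,0,0,0,0]
    - [2,10,0,0,0,0]
    - [3,15,0,0,0,0]
    - [4,20,0,0,0,0]
    - [5,25,0,0,0,0]
    - [6,30,0,0,0,0]
    - [7,35,0,0,0,0]
    - [8,40,0,0,0,0]
    - [9,44,0,0,0,0]
    - [10,48,0,0,0,0]

```text
time_s: 12.85
tool_pos: [0.617, 0.1058, 0.0291]
orientation: [0.036, 0.704, 0.209, 0.678]
ft_force: [0.7, -1.8, 1.4]
width: -0.002
```

```bash
python3 -c "
from sc import *
sc('13',-25,34.5)"
```

```text
G now [-63.4  -0.1  29.1] goal W [0.6076 0.143  0.0345] F [ 0.73 -1.76  1.42] t 12.85
shift mm [ 8.1 37.9  0.1] rot [ 0.005  0.005 -0.35 ] deg 20.0
tool comps of Gx,Gy,Gz (cols)
 [[ 0.343 -0.004 -0.939]
 [ 0.939  0.006  0.343]
 [ 0.004 -1.     0.006]]
lid [328 230  14  21 147] can x ~ -35.1 z 72.5
```

View pics/s13.png

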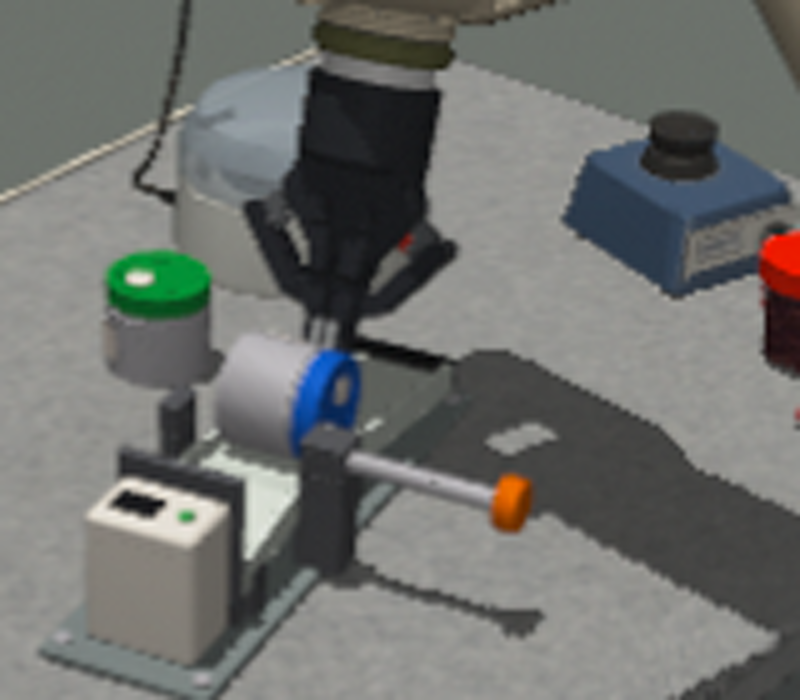

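>>> move_arm:
  steps:
    - [1,4,0,0,0,0]
    - [1.7,8,0,0,0,0]
    - [2.5,12,0,0,0,0]
    - [3.4,16,0,0,0,0]
    - [4.2,20,0,0,0,0]
    - [5,24,0,0,0,0]
    - [6,28,0,0,0,0]
    - [6.8,32,0,0,0,0]
    - [7.6,36,0,0,0,0]
    - [8.4,40,0,0,0,0]

```text
time_s: 13.73
tool_pos: [0.6066, 0.1462, 0.035]
orientation: [0.036, 0.704, 0.209, 0.678]
ft_force: [0.9, -1.8, 0.6]
width: 0.003
```

```bash
python3 -c "
from sc import *
sc('14',0,36)"
```

```text
G now [-21.7   0.2  35. ] goal W [0.6015 0.1673 0.036 ] F [ 0.95 -1.82  0.64] t 13.7333
shift mm [ 6.5 20.7  0.3] rot [ 0.006  0.005 -0.35 ] deg 20.1
tool comps of Gx,Gy,Gz (cols)
 [[ 0.343 -0.004 -0.939]
 [ 0.939  0.007  0.343]
 [ 0.005 -1.     0.006]]
lid [322 235  13  23 175] can x ~ 6.6 z 75.7
```

View pics/s14.png

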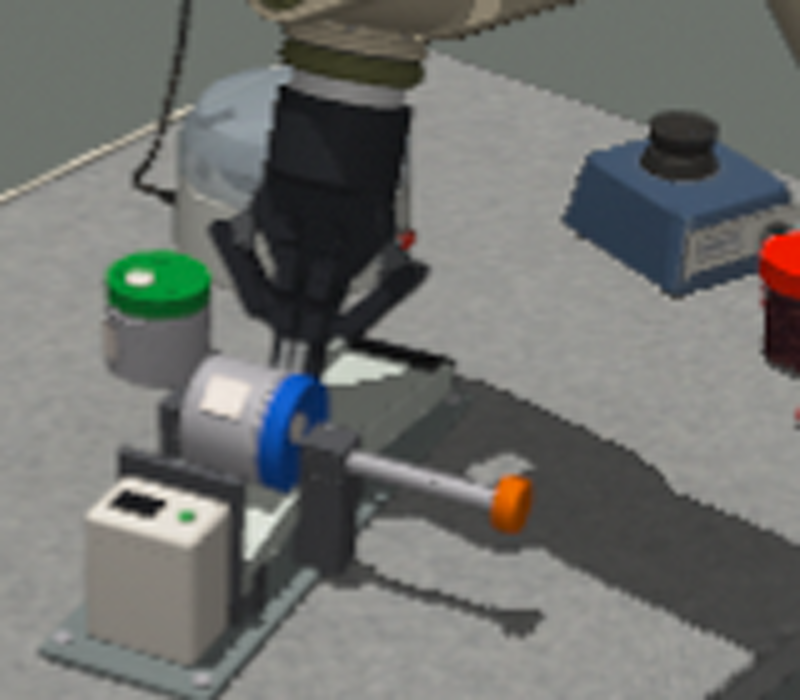

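>>> move_arm:
  steps:
    - [0.5,3,0,0,0,0]
    - [1.2,6,0,0,0,0]
    - [2.2,9,0,0,0,0]
    - [3.2,12,0,0,0,0]
    - [4,14.5,0,0,0,0]
    - [5,17,0,0,0,0]
    - [6,19.5,0,0,0,0]
    - [7,22,0,0,0,0]
    - [7.5,24,0,0,0,0]
    - [7.5,24,0,0,0,0]

```text
time_s: 14.62
tool_pos: [0.5999, 0.1718, 0.0364]
orientation: [0.036, 0.704, 0.21, 0.677]
ft_force: [-0.3, -0.3, 0.5]
width: -0.002
```

```bash
python3 -c "
from sc import *
sc('15',0,36)"
```

```text
G now [ 4.7  0.5 36.4] goal W [0.6015 0.1673 0.036 ] F [-0.31 -0.31  0.53] t 14.6167
shift mm [-1.3 -4.6  0.5] rot [ 0.007  0.004 -0.351] deg 20.1
tool comps of Gx,Gy,Gz (cols)
 [[ 0.344 -0.003 -0.939]
 [ 0.939  0.007  0.344]
 [ 0.006 -1.     0.005]]
lid [315 245  12  24 156] can x ~ 51.1 z 70.6
```

View pics/s15.png

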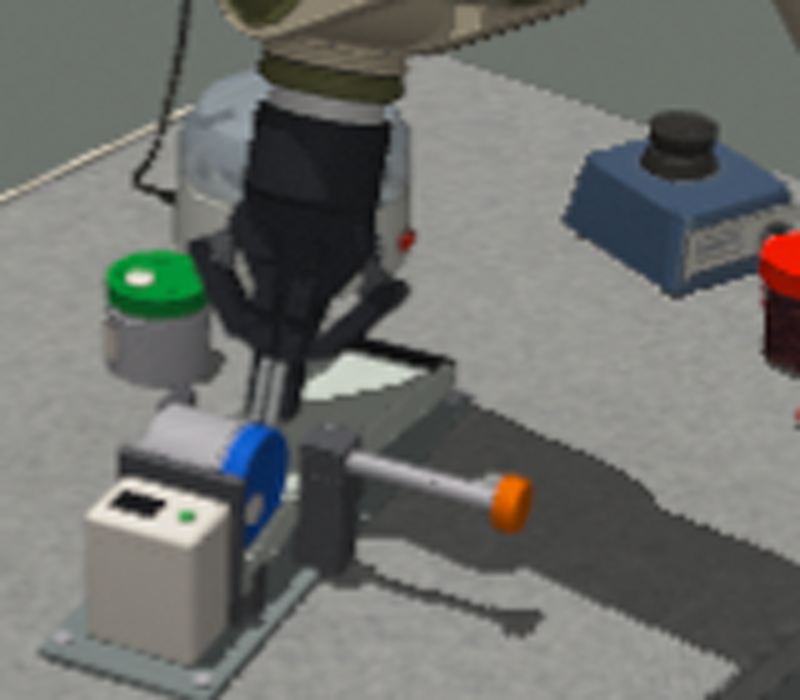

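>>> move_arm:
  steps:
    - [-6,-4,0,0,0,0]
    - [-22,-2,0,0,0,0]
    - [-45,6,0,0,0,0]
    - [-70,15,0,0,0,-0.05]
    - [-92,23,0,0,0,-0.12]
    - [-100,26,0,0,0,-0.2]
    - [-100,26,0,0,0,-0.28]
    - [-100,26,0,0,0,-0.351]
    - [-100,26,0,0,0,-0.351]

```text
time_s: 15.42
tool_pos: [0.6016, 0.1632, 0.1401]
orientation: [-0.09, 0.699, 0.088, 0.704]
ft_force: [-0.5, 0.6, -0.2]
width: 0.001
```

```bash
python3 -c "
from sc import *
sc('16',16,200);plan(16,200,140,-90)"
```

```text
G now [ -3.9   0.9 140.1] goal W [0.5977 0.1828 0.2   ] F [-0.54  0.6  -0.22] t 15.4167
shift mm [-59.9  19.8   1.5] rot [0.008 0.007 0.002] deg 0.6
tool comps of Gx,Gy,Gz (cols)
 [[-0.002 -0.007 -1.   ]
 [ 1.     0.008 -0.002]
 [ 0.008 -1.     0.007]]
lid [315 245  12  24 154] can x ~ 51.1 z 70.6
G now [ -4.6   1.  139.6] goal W [0.4036 0.1345 0.14  ] F [-0.53 -0.19  0.19] t 15.4667
shift mm [  -1.5   22.1 -198.8] rot [ 0.008  0.006 -0.001] deg 0.6
tool comps of Gx,Gy,Gz (cols)
 [[ 0.001 -0.006 -1.   ]
 [ 1.     0.008  0.001]
 [ 0.008 -1.     0.006]]
```

View pics/s16.png

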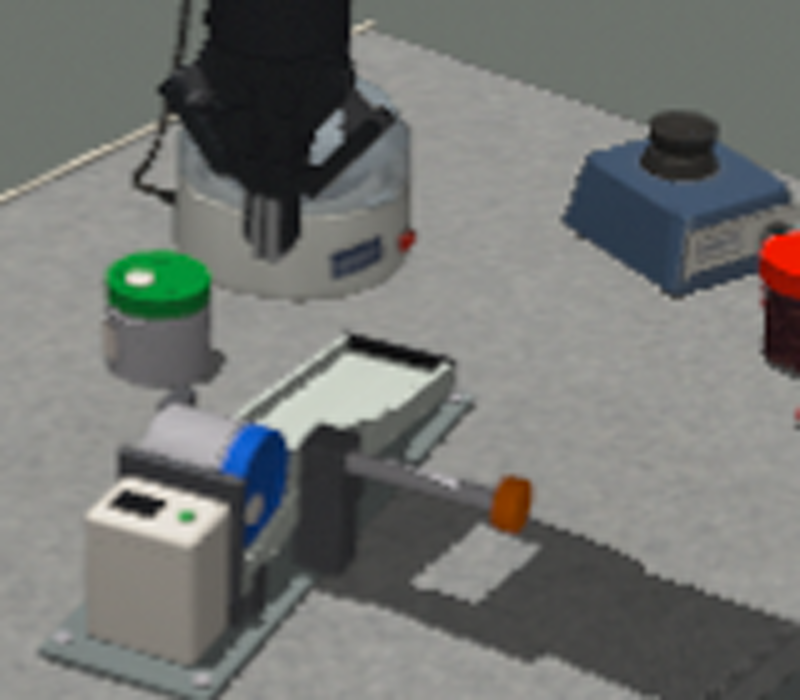

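>>> move_arm:
  steps:
    - [0,4,-25,0,0,0]
    - [0,8,-55,0,0,0]
    - [0,12,-85,0,0,0]
    - [0,16,-115,0,0,0]
    - [0,20,-145,0,0,0]
    - [0,22,-175,0,0,0]
    - [0,22,-200,0.008,0.006,0]
    - [0,22,-205,0.008,0.006,0]
    - [0,22,-205,0.008,0.006,0]

```text
time_s: 16.22
tool_pos: [0.3972, 0.1322, 0.1388]
orientation: [-0.084, 0.702, 0.086, 0.702]
ft_force: [0.5, -0.6, -0.4]
width: 0.005
```

```bash
sed -i 's/print(.blue.*$/print("blue",b.sum())/' can.py; python3 -c "
from can import *
can('17',16,36)
plan(16,200,36,-90)"
```

```text
G now [ 15.3 206.7 138.8] goal W [0.5977 0.1828 0.036 ] F [ 0.46 -0.58 -0.42] t 16.2167
shift mm [102.8   0.9 206.7] rot [-0.002  0.    -0.002] deg 0.2
tool comps of Gx,Gy,Gz (cols)
 [[ 0.002 -0.    -1.   ]
 [ 1.    -0.002  0.002]
 [-0.002 -1.     0.   ]]
blue 195
fit [58.  70.3]
G now [ 15.2 205.2 138.7] goal W [0.4036 0.1345 0.036 ] F [-0.66 -0.09 -0.27] t 16.3167
shift mm [102.7   0.6   5.1] rot [-0.002  0.001 -0.002] deg 0.1
tool comps of Gx,Gy,Gz (cols)
 [[ 0.002 -0.001 -1.   ]
 [ 1.    -0.002  0.002]
 [-0.002 -1.     0.001]]
```

View pics/t17.png

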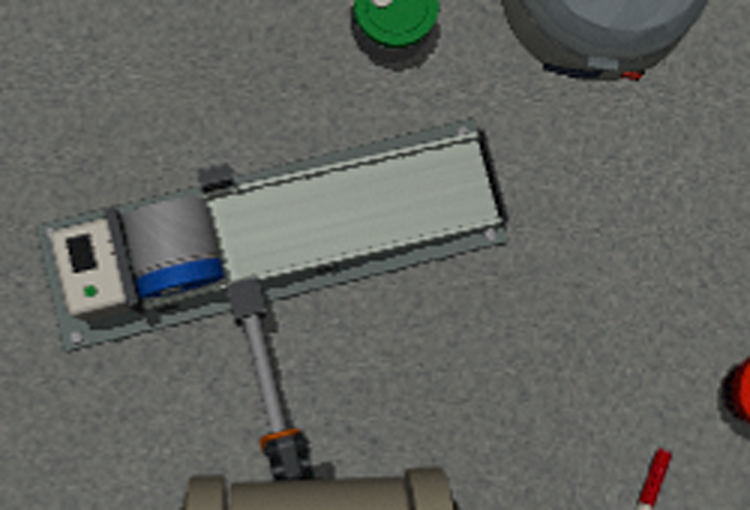

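View pics/s17.png

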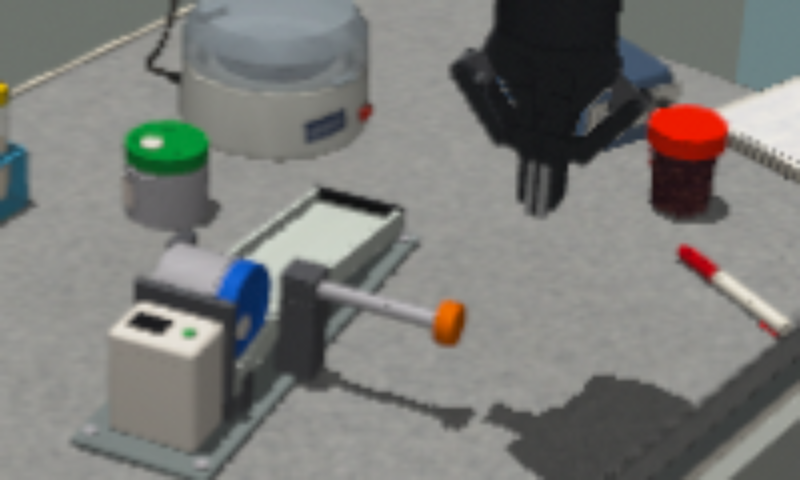

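>>> move_arm:
  steps:
    - [20,0,0,0,0,0]
    - [45,0,0,0,0,0]
    - [70,0,0,0,0,0]
    - [90,0,0,0,0,0]
    - [101,1,0,0,0,0]
    - [102,1,0,0,0,0]
    - [102,1,0,0,0,0]

```text
time_s: 16.9
tool_pos: [0.3992, 0.1336, 0.0364]
orientation: [-0.085, 0.702, 0.086, 0.702]
ft_force: [-0.1, 0.2, -0.6]
width: -0.002
```

```bash
python3 -c "
from tip import *
plan(16,160,36,-90);
p,d=camera('scene');cv2.imwrite('pics/s18.png',cv2.resize(p[160:300,290:450],None,fx=5,fy=5,interpolation=cv2.INTER_CUBIC)[:,:,::-1])
tip()"
```

```text
G now [ 16.2 204.5  36.4] goal W [0.4424 0.1441 0.036 ] F [-0.06  0.22 -0.55] t 16.9
shift mm [ 0.4 -0.1 44.5] rot [-0.002 -0.    -0.002] deg 0.2
tool comps of Gx,Gy,Gz (cols)
 [[ 0.002  0.    -1.   ]
 [ 1.    -0.002  0.002]
 [-0.002 -1.    -0.   ]]
[-0.2  0.   0.5]
tool x -120 376 y [ 3. 22.] z [-57.  56.]
tool x -114 265 y [ 4. 22.] z [-56.  55.]
tool x -108 281 y [-5. 23.] z [-51.  51.]
tool x -102 246 y [-8. 23.] z [-47.  46.]
tool x -96 262 y [-9. 20.] z [-42.  42.]
tool x -90 308 y [-8. 19.] z [-37.  36.]
tool x -84 245 y [-8. 19.] z [-32.  33.]
tool x -78 171 y [-2. 19.] z [-29.  26.]
tool x -72 76 y [ 0. 19.] z [-18.  14.]
tool x -66 94 y [ 2. 17.] z [-15.  13.]
tool x -60 86 y [-3. 17.] z [-14.  12.]
tool x -54 115 y [-0. 17.] z [-14.  54.]
tool x -48 189 y [-2. 18.] z [-15.  57.]
tool x -42 163 y [-3. 22.] z [-13.  57.]
tool x -36 93 y [-3. 22.] z [-9. 56.]
tool x -30 46 y [-5. 19.] z [-6. 57.]
tool x -24 17 y [-2. 14.] z [44. 55.]
tool x 30 13 y [-42.   1.] z [-31.  53.]
tool x 36 745 y [-44.   5.] z [-35.  58.]
```

View pics/s18.png

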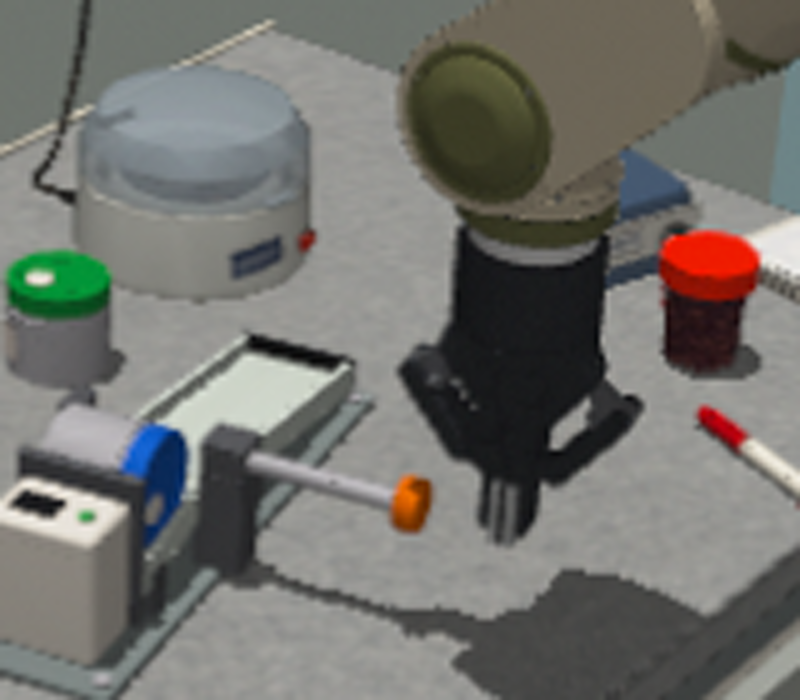

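>>> move_arm:
  steps:
    - [0,0,10,0,0,0]
    - [0,0,20,0,0,0]
    - [0,0,25,0,0,0]
    - [0,0,30,0,0,0]
    - [0,0,35,0,0,0]
    - [0,0,41,0,0,0]
    - [0,0,47,0,0,0]
    - [0,0,54,0,0,0]
    - [0,0,61,0,0,0]
    - [0,0,68,0,0,0]

```text
time_s: 17.98
tool_pos: [0.4658, 0.1502, 0.0376]
orientation: [-0.085, 0.701, 0.086, 0.703]
ft_force: [-2.5, 0.9, 1.8]
width: -0.0
```

```bash
python3 -c "
from tip import *
plan(16,94,36,-90);
p,d=camera('scene');cv2.imwrite('pics/s19.png',cv2.resize(p[160:300,290:450],None,fx=5,fy=5,interpolation=cv2.INTER_CUBIC)[:,:,::-1])"
```

```text
G now [ 16.3 135.8  37.6] goal W [0.5065 0.1601 0.036 ] F [-2.47  0.86  1.76] t 17.9833
shift mm [ 1.7 -0.2 41.8] rot [-0.002  0.002 -0.002] deg 0.2
tool comps of Gx,Gy,Gz (cols)
 [[ 0.002 -0.002 -1.   ]
 [ 1.    -0.002  0.002]
 [-0.002 -1.     0.002]]
```

View pics/s19.png

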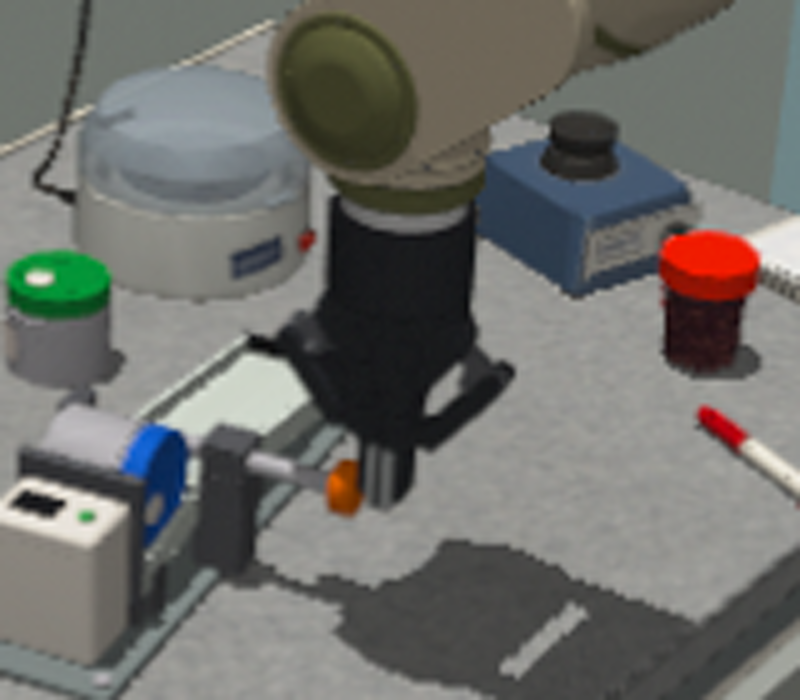

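>>> move_arm:
  steps:
    - [0,0,6,0,0,0]
    - [0,0,12,0,0,0]
    - [0,0,18,0,0,0]
    - [0,0,24,0,0,0]
    - [0,0,29,0,0,0]
    - [0,0,33,0,0,0]
    - [0,0,37,0,0,0]
    - [0,0,40,0,0,0]
    - [0,0,42,0,0,0]
    - [0,0,42,0,0,0]

```text
time_s: 18.87
tool_pos: [0.508, 0.1604, 0.0378]
orientation: [-0.085, 0.701, 0.086, 0.703]
ft_force: [-1.2, -0.2, -0.1]
width: -0.002
```

```bash
python3 -c "
from tip import *
plan(16,94,36,-90);
p,d=camera('scene');cv2.imwrite('pics/s20.png',cv2.resize(p[160:300,290:450],None,fx=5,fy=5,interpolation=cv2.INTER_CUBIC)[:,:,::-1])"
```

```text
G now [15.9 92.4 37.8] goal W [0.5065 0.1601 0.036 ] F [-1.23 -0.17 -0.07] t 18.8667
shift mm [ 1.8  0.1 -1.6] rot [-0.002  0.004 -0.001] deg 0.2
tool comps of Gx,Gy,Gz (cols)
 [[ 0.001 -0.004 -1.   ]
 [ 1.    -0.002  0.001]
 [-0.002 -1.     0.004]]
```

View pics/s20.png

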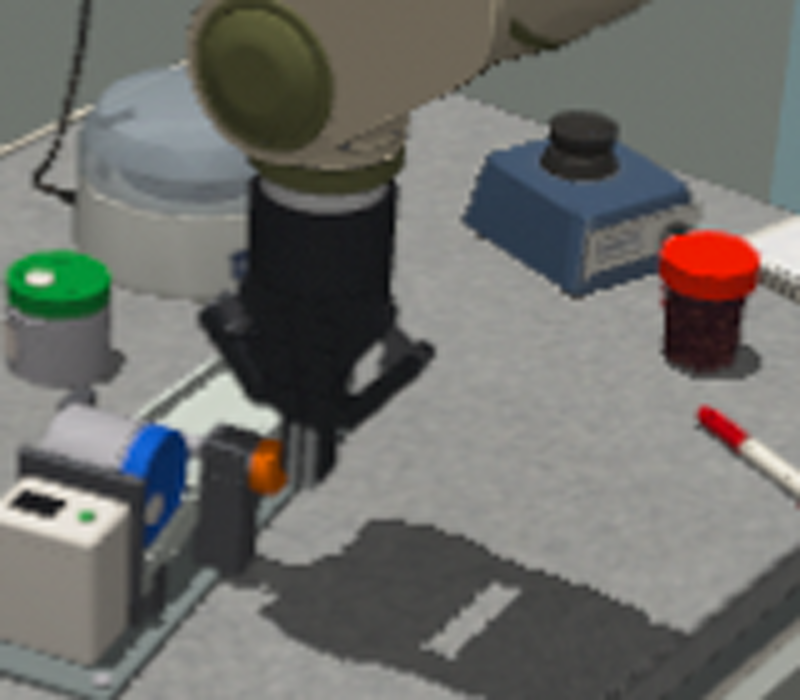

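>>> move_arm:
  steps:
    - [0,0,1,0,0,0]
    - [0,0,2,0,0,0]
    - [0,0,3,0,0,0]
    - [0,0,3,0,0,0]

```text
time_s: 19.25
tool_pos: [0.5081, 0.1605, 0.0378]
orientation: [-0.085, 0.703, 0.086, 0.701]
ft_force: [-16.2, -7.0, 9.2]
width: -0.001
```

>>> move_arm:
  steps:
    - [0,0,-4,0,0,0]
    - [0,0,-15,0,0,0]
    - [0,0,-35,0,0,0]
    - [0,0,-60,0,0,0]
    - [0,0,-90,0,0,0]
    - [-20,0,-110,0,0,0]
    - [-50,0,-115,0,0,0]
    - [-80,0,-115,0,0,0]
    - [-100,0,-115,0,0,0]
    - [-100,0,-115,0,0,0]

```text
time_s: 20.08
tool_pos: [0.3993, 0.1329, 0.1423]
orientation: [-0.086, 0.7, 0.086, 0.704]
ft_force: [1.3, -0.3, 0.2]
width: 0.004
```

```bash
python3 -c "
from can import *
can('21',16,36)
p,d=camera('top')
m=np.zeros((480,640),bool);m[195:335,235:425]=1;C=cloud('top',m,d);v,u=np.nonzero(m&(d>0));c=p[v,u].astype(int);g=toG(C,q)*1e3
o=(c[:,0]>130)&(c[:,2]<60);print('orange',o.sum(),g[o].min(0).round(1),g[o].max(0).round(1))
z=(abs(g[:,0]-16)<7)&(abs(g[:,1])<33);print('rod over channel z',np.median(g[z,2]),g[z,2].max())
"
```

```text
G now [ 15.5 204.6 142.3] goal W [0.5977 0.1828 0.036 ] F [ 1.28 -0.27  0.24] t 20.0833
shift mm [107.5   0.8 203.9] rot [-0.001  0.006  0.001] deg 0.4
tool comps of Gx,Gy,Gz (cols)
 [[-0.001 -0.006 -1.   ]
 [ 1.    -0.001 -0.001]
 [-0.001 -1.     0.006]]
blue 192
fit [57.6 70.6]
orange 52 [ 7.1 67.1 81.6] [27.2 78.5 93.5]
rod over channel z 78.01846347933116 83.52573685408116
```

View pics/t21.png

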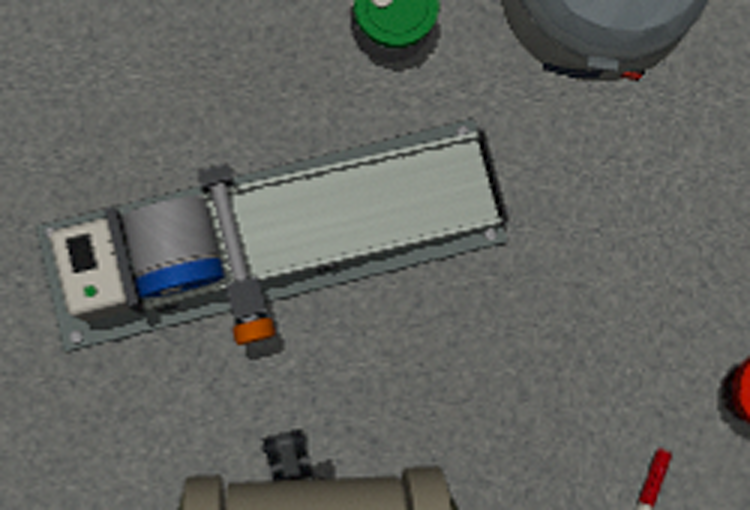

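The canister sits at (57.6, 70.6) mm in the gutter frame. The rod spans the channel to the receiver, the knob face is at about y = 79–80 mm, and the arm is clear.

```bash
python3 -c "
from h import *
print(ctrl.hand_in(),telemetry.sense()['time_s'])"
```

```text
the job is handed in; nothing more can be done
the job is handed in; nothing more can be done
```

The canister is in the dip against the stop with the bolt home behind it. I handed the job in at about 20 s, and it gave no verdict.

**What I did**
- I pushed the canister up the gutter with shut fingers, over the crest and into the dip. I then pushed the knob until the bolt met its end stop and moved clear.

**Last checks**
- **Canister:** its centre measured x = 57.6, z = 70.6 mm, against the nominal 58 and 71.
- **Bolt:** the knob face measured about y = 79 mm, so about 90 mm of travel. The rod shows across the channel into the receiver. At the stop the force rose to about 20 N with no further movement.
- **Bystanders:** the spare canister and seed cup look unmoved. I did not measure any of the four after the start.
- **Arm:** it stands about 125 mm from the knob, and the wrist force reads only sensor noise.

**What disagreed or went wrong**
- **Fingertip position:** in the pictures and the depth readings, the real fingertips were about 28 mm short of the reported TCP. My first push therefore rode on top of the canister with about 13 N, rolling it about 20 mm uphill. When I lifted off, it rolled back to the low stop.
- **Jammed push:** the second push, with upright fingers, probably jammed by friction. The wrist read about 42 N in total. How much of that was on the canister, against its 40 N limit, is not known, so this is the step most likely to count against the run.
- **Fix:** I backed off and leaned the fingers 20° with the tips forward, and the rest of the push took about 2–3 N.
- **Scene camera in the dip:** it put the canister at x = 51 mm, because the head hides part of the lid. The top camera gave 58 mm.

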